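# Make up two field kits in foam trays

### The job

Make up the two field kits in the grey foam trays. The plating kit, in the larger tray, gets the petri dish lying flat at the bottom of the wide round recess, the forceps laid in the long channel across the top of the dish so that they come to hand first, and one vial from the white stand standing upright in the small round well; the indicator kit, in the smaller tray, gets the amber dropper bottle upright in its large round well and the other vial upright in its small one. Either vial will do for either kit; leave the beaker and the timer standing where they are.

Things in the scene. Friction and masses are not known exactly. Their poses are not given: they have to be found in the camera images.
- plating_tray: Larger tray, 130 (x) x 168 (y) x 30 mm, grey plastic with dark foam, fixed. Origin: centre of underside, z up. Pocket floors (pale) at z 6 mm, foam top at 30 mm. Dish recess 80 mm across, centre x -16, y 0 mm; through it along y a channel 36 mm wide, 150 mm long, centre the same, same floor (room for fingers beside the dish). Vial well 30 mm across, centre x 42, y 58 mm.
- indicator_tray: Smaller tray, 84 (x) x 130 (y) x 30 mm, same make, fixed. Origin: centre of underside, z up. Pocket floors at z 6 mm, foam top at 30 mm. Bottle well 50 mm across, centre x 0, y -28 mm; vial well 30 mm across, centre x 0, y 38 mm.
- petri_mid (a point): Petri dish with lid, a plain flat disc 64 mm in diameter and 15 mm high, 30 g, lying on the bench. The point is its centre, half-way up; z is its axis (up). Grasp across the rim.
- forceps_mid (a point): Straight steel forceps lying flat on the bench, 122 mm long (along its own y), 12 to 14 mm wide (own x), 6 mm thick, 22 g. The point is the middle, half-way up. Grasp across the middle.
- dropper_mid (a point): Amber dropper bottle with a black bulb, standing on the open bench (a like bottle far back in the right corner is not meant): body 35 mm in diameter up to 64 mm, then collar and bulb about 20 mm across up to 106 mm; 70 g. The point is on its axis half-way up (53 mm above its base). Grasp by the collar and bulb or by the body.
- vial_a_mid (a point): Screw-cap sample vial with a white cap, standing upright in a well of the white stand: 16 mm in diameter (cap 18 mm), 100 mm high, 22 g, flat base. The point is on its axis half-way up (50 mm above its base). Grasp by the cap, its top 15 mm.
- vial_b_mid (a point): The second vial, the same in every way as the first and standing in the other well of the stand; the two are interchangeable.
- vial_stand: White plastic block with rounded corners that holds the two vials, 46 (own x) x 106 (own y) x 30 mm, fixed. Origin: centre of its underside, z up. Two wells 21 mm across, 24 mm deep, at x 0, y +30 and -30 mm; their floors lie 6 mm above the bench.
- beaker_mid (a point): Bystander: empty glass beaker, 60 mm across and 71 mm high, at the back left. The point is on its axis half-way up. Leave it standing where it is.
- timer_mid (a point): Bystander: white digital timer with a display, 39 x 68 x 62 mm, standing at the right. The point is its middle. Leave it standing where it is.
Mind the look-alikes: they are no part of the job. Leave any turquoise look-alike of the part that bears petri_mid alone.

How it is judged (in metres and radians):
At the end, for the whole second after the job is handed in: Dish on the recess floor (11 mm), forceps lying on it along the channel (15 mm across, 18 mm along, 0.25 rad), a vial in each small well (10 mm), dropper bottle in its well (11 mm); all upright or level to 0.12 rad, down to 4 mm, at rest; beaker and timer within 30 mm of their places (x of petri_mid in the frame of plating_tray between -0.027 and -0.005 m and y of petri_mid in the frame of plating_tray between -0.011 and 0.011 m and z of petri_mid in the frame of plating_tray between 0.0095 and 0.0175 m and angle between each of petri_mid, forceps_mid, dropper_mid's own z axis and vertical below 0.12 rad and x of forceps_mid in the frame of plating_tray between -0.031 and -0.001 m and y of forceps_mid in the frame of plating_tray between -0.018 and 0.018 m and z of forceps_mid in the frame of plating_tray between 0.02 and 0.028 m and angle between the y axis of forceps_mid and the y axis of plating_tray, either way round below 0.25 rad and x of dropper_mid in the frame of indicator_tray between -0.011 and 0.011 m and y of dropper_mid in the frame of indicator_tray between -0.039 and -0.017 m and z of dropper_mid in the frame of indicator_tray between 0.055 and 0.063 m and ((x of vial_a_mid in the frame of plating_tray between 0.032 and 0.052 m and y of vial_a_mid in the frame of plating_tray between 0.048 and 0.068 m and z of vial_a_mid in the frame of plating_tray between 0.052 and 0.06 m and angle between each of vial_a_mid, vial_b_mid's own z axis and vertical below 0.12 rad and x of vial_b_mid in the frame of indicator_tray between -0.01 and 0.01 m and y of vial_b_mid in the frame of indicator_tray between 0.028 and 0.048 m and z of vial_b_mid in the frame of indicator_tray between 0.052 and 0.06 m) or (x of vial_b_mid in the frame of plating_tray between 0.032 and 0.052 m and y of vial_b_mid in the frame of plating_tray between 0.048 and 0.068 m and z of vial_b_mid in the frame of plating_tray between 0.052 and 0.06 m and angle between each of vial_b_mid, vial_a_mid's own z axis and vertical below 0.12 rad and x of vial_a_mid in the frame of indicator_tray between -0.01 and 0.01 m and y of vial_a_mid in the frame of indicator_tray between 0.028 and 0.048 m and z of vial_a_mid in the frame of indicator_tray between 0.052 and 0.06 m)) and distance of each of beaker_mid, timer_mid from where it was at the start of the episode below 0.03 m and linear speed of each of petri, forceps, dropper, vial_a, vial_b below 0.02 m/s); the robot touches nothing.
It fails at once if the beaker or the timer is knocked over (angle between any of beaker_mid, timer_mid's own z axis and vertical above 0.5 rad).
It also fails if it takes over 128 s, if anything falls off the work surface, if the arm or the gripper's body presses on something with over 40 N, if the wrist force passes 120 N, or if a joint passes its speed limit or range.

### The arm

A 6-joint arm with a two-finger parallel gripper is mounted at the origin on a cart in front of the work surface, level with it; the furniture and walls round the work are solid. World frame = base frame: x ahead of the robot, y to its left, z up, the work surface at z = 0. Lengths are in mm, angles in rad, forces in N, time in s.
With the tool pointing down it reaches from about 350 to 975 mm from the base axis. Payload 17.4 kg.
Tool frame: the origin (TCP) lies on the front face of the gripper's body, between the roots of the fingers; the fingertips stand 73 mm ahead of it and the grasp point (between the pads) lies 54 mm ahead of it (env.tcp_to_grasp is the distance from the TCP to the grasp point, in mm); z points along the fingers, y is the line along which they close (so a half turn about z gives the same grasp; the last joint's range is limited). The gripper opens to 85 mm and grips with 20 to 120 N. Pads are 22 mm wide; open, the fingers measure 114 mm over their backs; the gripper's body (76 mm by 85 mm) begins 54 mm behind the grasp point. The pads swing forward as they close: fully open they stand 13 mm farther back than shut.
Start: joints at [1.242, 0.116, 1.442, -0, 1.584, -0.038], TCP at [193.543, 646.664, 303.903] pointing down, gripper open.
Joint ranges: [-2.83, 2.83], [-0.83, 2.19], [0.07, 2.5], [-1.14, 4.28], [0.01, 3], [-2.97, 2.97]. Speed limits (rad/s): [1.89, 1.89, 2.22, 3.14, 3.14, 3.14].

### API

Orientations are given as a rotation vector (axis times angle).
In Python, from station import env gives the robot as it stands.
- The arm moves only by the shell command python3 -m handwheel 'ROWS'. ROWS is JSON, a list of rows, each an object with "xyz": the shift along the tool's x, y, z each as a share of 20 mm, from -1 to 1, a list of three; "delta_rot": the turn, a rotation vector about the tool's x, y, z each as a share of 2 rad, from -1 to 1, a list of three; "gripper": the gripper's target within -1 to 1 (fully open at 1, half-way at 0, shut at -1). In form: [{"xyz": [dx, dy, dz], "delta_rot": [ax, ay, az], "gripper": gripper}, ...]. A call has exactly 8 rows; each row shifts and turns the commanded pose from where the row before left it, along the tool's axes as they then stand; what a row does not reach is not made up. A row lasts 1/12 s, in which the tool goes at most 41.7 mm and 7.16 degrees, less where a joint would pass 70% of its speed; a pose out of reach is approached as far as the arm can. A call with a number of a shift or a turn outside -1 to 1 is refused whole. A call with a gripper value outside its range is refused whole. The fingers move at their own pace and stop on an object; the grip force is fixed at half the most. Time passes only in rows, so rows that do not move let the fingers close, or fill a call up. It gives the time, the measured TCP pose, the force, the opening and the grip force at its end, in the units of the state.
- env.get_obs(): the state, without advancing time (a new reading comes with each control period).
- env.snapshot(name): name is "side" or "top"; returns (picture, depth): 420x560x3 uint8, red, green, blue; 420x560 float32, mm along the optical axis (not along the pixel's ray), 0 where there is no reading.
- env.calibration(name): a dict with "fx", "fy", "cx", "cy" (pixels), "dist" ([k1, k2, p1, p2, k3] as OpenCV has them; the pictures are not rectified), "eye" and "rotation" of the camera in the world. Camera axes: x right, y down, z forward; pixel columns grow to the right and rows downward; lengths in mm; the calibration is good to about 2 mm. A picture is of the moment at which its call begins. calibration takes no time and is no camera call.
- env.job_done(): hands the job in; it is judged then, once.
The state is a dict: "clock": time; "qpos": joint angles; "qvel": joint speeds; "effort": joint torques, N m; "ee_pos": TCP position; "tcp_rot": TCP orientation; "ft_force": force on the tool from outside, world axes, zero at the start; "torque": the same for the moment, N m; "opening": opening from 0.0 (shut) to 1.0 (fully open); "finger_force": force on a finger pad.
Only numpy, scipy, OpenCV 4.12 (cv2) and the standard library are available. Lean on these libraries where they do the work, as an engineer would, in place of code of your own. Each camera call takes 0.05 s, during which the arm holds its last target. There are 200 camera calls.

## Working session

There is one attempt and no reset: what is moved stays moved. The work goes in short steps, Python scripts to look and compute and a shell command to move; the robot and the scene stay as the last step left them, time stands still between calls to the robot, and variables do not carry over. Pictures are saved under pics/ and viewed, at most 16 in all, crops included, and the job is handed in when it is done.

```bash
ls; mkdir -p pics; cat > h.py <<'E'
import numpy as np, cv2
from station import env
def snap(n,f):
    p,d=env.snapshot(n); cv2.imwrite(f'pics/{f}.png',p[:,:,::-1]); np.save(f'pics/{f}.npy',d); return p,d
def cloud(n,d):
    c=env.calibration(n); K=np.array([[c['fx'],0,c['cx']],[0,c['fy'],c['cy']],[0,0,1]])
    h,w=d.shape; uv=np.stack(np.meshgrid(np.arange(w),np.arange(h)),-1).reshape(-1,1,2).astype(float)
    r=cv2.undistortPoints(uv,K,np.array(c['dist'],float)).reshape(h,w,2)
    P=np.dstack([r*d[...,None],d]); return P@np.array(c['rotation']).T+np.array(c['eye'])
E
python3 - <<'E'
from h import *
for n in('side','top'):
    snap(n,n+'0'); c=env.calibration(n); print(n,c)
o=env.get_obs(); print(o)
E
```

```text
pics
side {'fx': 453.28575216550985, 'fy': 453.28575216550985, 'cx': 288.2432532474795, 'cy': 202.80009342943097, 'dist': array([-0.14964656,  0.        ,  0.        ,  0.        ,  0.        ]), 'eye': array([ 533.10941825, 1010.82846433,  766.66501634]), 'rotation': array([-0.01656132,  2.76679478, -1.45357425])}
top {'fx': 423.32694249252336, 'fy': 423.32694249252336, 'cx': 283.35788304410823, 'cy': 210.91798939013097, 'dist': array([0.03505271, 0.        , 0.        , 0.        , 0.        ]), 'eye': array([ 292.01479201,   -8.59896176, 1362.54390987]), 'rotation': array([-2.14284131,  2.11269445, -0.20757696])}
{'clock': 0.1, 'qpos': array([ 1.24220479e+00,  1.16460830e-01,  1.44222634e+00, -1.76878020e-05,
        1.58397564e+00, -3.78088638e-02]), 'qvel': array([ 3.65556879e-04, -7.33851516e-05,  2.52936548e-04, -4.31805159e-04,
        3.27944184e-04, -2.29018736e-03]), 'effort': array([ 3.83185994e-03, -7.33676219e+01, -6.33772230e+01,  1.43360667e-04,
        5.46350959e-03, -3.32059449e-05]), 'ee_pos': array([193.51146031, 646.56866992, 303.20325802]), 'tcp_rot': array([-4.55127401e-01, -3.10827043e+00,  1.65782546e-03]), 'ft_force': array([-0.02549494,  0.0050494 ,  0.1229437 ]), 'torque': array([ 2.65949972e-02,  7.63742281e-05, -1.46392117e-02]), 'finger_force': 0.0, 'opening': 0.9996996087900002}
```

Rotation is a rotation vector.

View pics/top0.png

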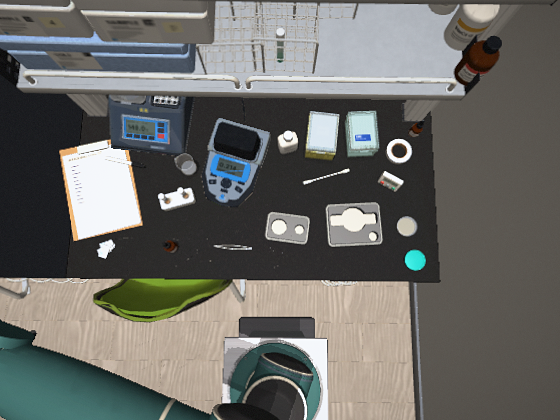

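View pics/side0.png

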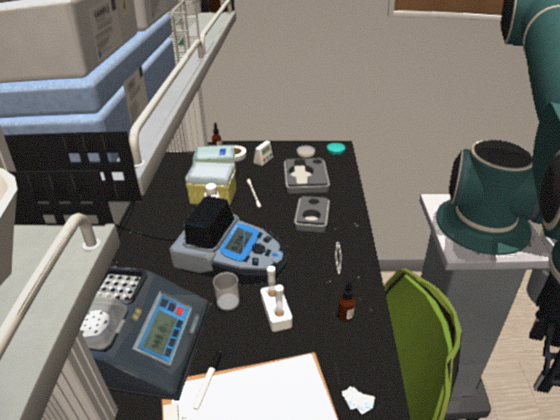

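The top view shows these candidates:
- **Dish:** clear disc at (407,226). The turquoise disc at (415,260) and white ring at (399,150) are look-alikes.
- **Forceps:** steel, at (233,247). The swab at (326,177) is not them.
- **Dropper:** at (171,246). The back-corner bottle at (417,128) is not meant.
- **Vials:** in the stand at (167,197) and (186,192). The one in the rack at (280,45) is not meant.
- **Trays:** larger at (354,224), smaller at (288,228).
- **Bystanders:** beaker (185,163), timer (391,181).

Next I measure, and check the choice in a crop.

```bash
cat >> h.py <<'E'
def cl(n,d):
    c=dict(env.calibration(n)); R=cv2.Rodrigues(np.array(c['rotation'],float))[0]
    K=np.array([[c['fx'],0,c['cx']],[0,c['fy'],c['cy']],[0,0,1]])
    h,w=d.shape; uv=np.stack(np.meshgrid(np.arange(w),np.arange(h)),-1).reshape(-1,1,2).astype(float)
    r=cv2.undistortPoints(uv,K,np.array(c['dist'],float)).reshape(h,w,2)
    return np.dstack([r*d[...,None],d])@R.T+np.array(c['eye'])
def px(n,X):
    c=env.calibration(n); R=cv2.Rodrigues(np.array(c['rotation'],float))[0]; X=np.atleast_2d(np.array(X,float))
    K=np.array([[c['fx'],0,c['cx']],[0,c['fy'],c['cy']],[0,0,1]])
    return cv2.projectPoints(X,cv2.Rodrigues(R.T)[0],-R.T@np.array(c['eye']),K,np.array(c['dist'],float))[0].reshape(-1,2)
def ray(n,uv,z):
    "point on the pixel's ray at height z"
    c=env.calibration(n); R=cv2.Rodrigues(np.array(c['rotation'],float))[0]
    K=np.array([[c['fx'],0,c['cx']],[0,c['fy'],c['cy']],[0,0,1]])
    r=cv2.undistortPoints(np.array(uv,float).reshape(-1,1,2),K,np.array(c['dist'],float)).reshape(-1,2)
    v=np.c_[r,np.ones(len(r))]@R.T; e=np.array(c['eye']); return e+v*((z-e[2])/v[:,2])[:,None]
E
python3 - <<'E'
from h import *
T=cl('top',np.load('pics/top0.npy')); S=cl('side',np.load('pics/side0.npy'))
pt=dict(dish=(407,226),turq=(415,260),forc=(233,247),drop=(171,246),va=(167,197),vb=(186,192),ind=(288,240),pl=(335,237),plr=(354,219),bench=(200,230),beaker=(185,163),timer=(391,181),shelf=(300,85),analyser=(235,135))
for k,(u,v) in pt.items(): print(k,T[v,u].round(0))
ps=dict(dish=(306,150),forc=(338,258),drop=(348,290),va=(271,270),vb=(280,292),ind=(312,226),pl=(300,186),bench=(320,330),beaker=(228,280),meter=(205,220))
print('side')
for k,(u,v) in ps.items(): print(k,S[v,u].round(0))
t=cv2.imread('pics/top0.png');s=cv2.imread('pics/side0.png')
r=lambda im,x,y,w,h,f:cv2.resize(im[y:y+h,x:x+w],None,fx=f,fy=f,interpolation=cv2.INTER_CUBIC)
A=r(t,145,170,130,100,3);B=r(t,260,170,130,100,3); C=r(t,380,200,130,100,3);D=r(s,240,250,130,100,3)
cv2.imwrite('pics/c1.png',np.vstack([np.hstack([A,B]),np.hstack([C,D])]))
E
```

```text
dish [ 502. -417.   15.]
turq [ 394. -439.   12.]
forc [428. 141.   2.]
drop [422. 325.  61.]
va [576. 346.  62.]
vb [592. 288.  64.]
ind [450. -35.  24.]
pl [ 461. -183.   32.]
plr [ 524. -249.    3.]
bench [481. 249.   5.]
beaker [704. 310.   5.]
timer [ 642. -361.   49.]
shelf [739. -48. 493.]
analyser [753. 132. 143.]
side
dish [ 501. -412.   13.]
forc [428. 143.  -1.]
drop [426. 342.  86.]
va [588. 303. 106.]
vb [567. 360.  98.]
ind [492.  35.  18.]
pl [ 524. -159.   23.]
bench [483. 375.  -2.]
beaker [689. 271.  43.]
meter [746. 176. 142.]
```

View pics/c1.png

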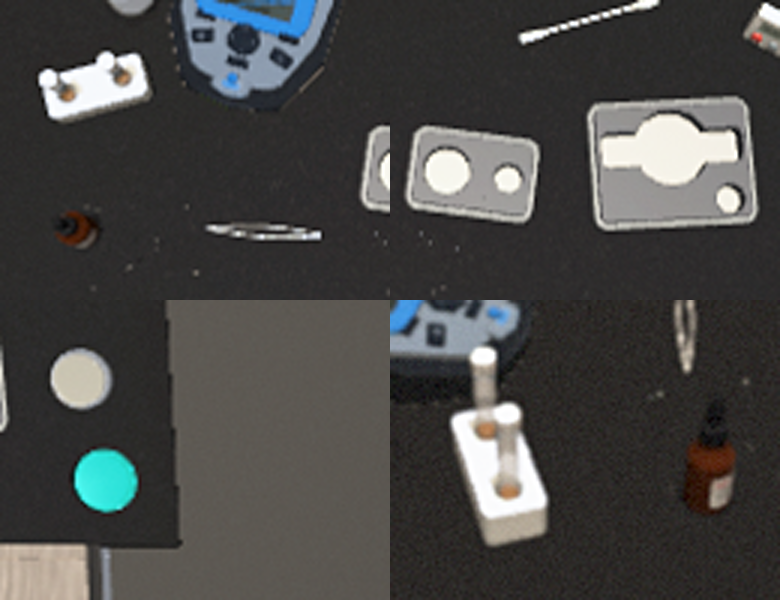

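The crops confirm the clear dish (407,226), forceps, dropper, and the two vials in the stand (caps at about (161,196) and (180,190)). Both trays' vial wells point toward world -y, so both yaws are about 180°. Next I fit the poses precisely.

```bash
cat > fit.py <<'E'
from h import *
from scipy.optimize import minimize
def circ(x,y,r): a=np.linspace(0,2*np.pi,60); return np.c_[x+r*np.cos(a),y+r*np.sin(a)]
def rect(x,y,w,h): return np.array([[x-w/2,y-h/2],[x+w/2,y-h/2],[x+w/2,y+h/2],[x-w/2,y+h/2]])
PL=[circ(-16,0,40),rect(-16,0,36,150),circ(42,58,15)]; IN=[circ(0,-28,25),circ(0,38,15)]
F=5
def render(n,polys,p,zs,box):
    x,y,th=p; c,s=np.cos(th),np.sin(th); out=None
    for z in zs:
        m=np.zeros((box[3]*F,box[2]*F),np.uint8)
        for q in polys:
            w=np.c_[q@np.array([[c,s],[-s,c]])+[x,y],np.full(len(q),z)]
            u=(px(n,w)-box[:2]+.5)*F-.5
            cv2.fillPoly(m,[np.round(u*16).astype(np.int32)],1,shift=4)
        out=m if out is None else out&m
    return cv2.resize(out.astype(np.float32),(box[2],box[3]),interpolation=cv2.INTER_AREA)
def fit(n,img,polys,p0,zs,box):
    g=img[box[1]:box[1]+box[3],box[0]:box[0]+box[2]].astype(float).min(-1)
    lo,hi=np.percentile(g,50),np.percentile(g,98); t=np.clip((g-lo)/(hi-lo),0,1)
    f=lambda v:((render(n,polys,[v[0],v[1],v[2]/50],zs,box)-t)**2).sum()
    v0=np.array(p0,float)*[1,1,50]; 
    r=minimize(f,v0,method='Nelder-Mead',options=dict(initial_simplex=np.vstack([v0,v0+[8,0,0],v0+[0,8,0],v0+[0,0,5]]),xatol=.05))
    return np.r_[r.x[:2],r.x[2]/50],r.fun,t.sum()
if __name__=='__main__':
    t=cv2.imread('pics/top0.png'); s=cv2.imread('pics/side0.png')
    for nm,P,uv,sb,tb in(('plate',PL,(354,224),(284,156,48,38),(330,207,50,36)),('ind',IN,(288,228),(294,198,36,32),(269,216,38,23))):
        p0=ray('top',[uv],20)[0]
        a=fit('top',t,P,[p0[0],p0[1],3.1],(6,30),tb); print(nm,'top',a[0].round(3),a[1:])
        for z0 in(0,): b=fit('side',s,P,a[0],(6,30),sb); print(nm,'side',b[0].round(3),b[1:])
    def tri(a,b):
        # least squares of two rays
        A=np.zeros((3,3));B=np.zeros(3)
        for n,u in(('top',a),('side',b)):
            p,q=ray(n,[u],0)[0],ray(n,[u],100)[0]; v=(q-p)/np.linalg.norm(q-p); M=np.eye(3)-np.outer(v,v); A+=M;B+=M@p
        X=np.linalg.solve(A,B); return X.round(1),(px('top',X)-a).round(1),(px('side',X)-b).round(1)
    for k,a,b in(('capA',(160.7,196),(279.7,287.3)),('capB',(180.3,190.3),(271.3,269)),('bulb',(164.5,243.5),(348.7,285))): print(k,tri(a,b))
    # dish
    def blob(im,box,thr,fn=lambda x:x.min(-1)):
        g=fn(im[box[1]:box[1]+box[3],box[0]:box[0]+box[2]].astype(float)); m=(g>thr).astype(np.uint8)
        n,l,st,c=cv2.connectedComponentsWithStats(m); i=1+np.argmax(st[1:,4]); ys,xs=np.where(l==i)
        return np.c_[xs+box[0],ys+box[1]]
    d=blob(t,(394,213,28,26),90); ds=blob(s,(294,143,24,14),90)
    print('dish',len(d),d.mean(0),ray('top',[d.mean(0)],15),ray('side',[ds.mean(0)],12),tri(d.mean(0),ds.mean(0)))
    for n,im,box in(('top',t,(205,235,60,22)),('side',s,(330,235,18,45))):
        f=blob(im,box,75); w=ray(n,f,4)[:,:2]; r=cv2.minAreaRect(w.astype(np.float32)); print('forc',n,len(f),w.mean(0).round(1),r)
    st=blob(t,(155,180,44,34),120); w=ray('top',st,30)[:,:2]; print('stand',cv2.minAreaRect(w.astype(np.float32)))
    T=cl('top',np.load('pics/top0.npy')); print('bench',np.median(T[200:215,120:250,2][:, 80:]), 'tops pl',np.median(T[234:240,335:365,2]),'ind',np.median(T[236:238,280:300,2]),'dish',np.median(T[222:231,402:412,2]),'forc',np.median(T[245:249,225:240,2]))
E
python3 fit.py
```

```text
plate top [ 505.183 -243.299    3.203] (np.float64(21.546940471222847), np.float64(655.4302325581396))
plate side [ 506.099 -241.308    3.196] (np.float64(28.36744448977658), np.float64(314.4587155963303))
ind top [489.395 -31.167   3.022] (np.float64(11.952277042137833), np.float64(216.717356135891))
ind side [491.387 -29.062   3.01 ] (np.float64(34.543627574199874), np.float64(124.69773565034225))
capA (array([568.3, 353.7, 105.3]), array([[-0. ,  0.2]]), array([[-0.3, -0.1]]))
capB (array([587.9, 296.5, 102.5]), array([[-0. ,  0.1]]), array([[-0.1, -0. ]]))
bulb (array([425.7, 335.9,  94.5]), array([[-0. ,  0.2]]), array([[-0.3, -0. ]]))
dish 324 [406.4537037  225.77777778] [[ 502.87628398 -415.28782684   15.        ]] [[ 503.26327933 -408.93905518   12.        ]] (array([ 503.6, -417.4,    7.6]), array([[-0. ,  0.1]]), array([[-0.1, -0. ]]))
forc top 125 [427.4 140.2] ((427.3885498046875, 142.90945434570312), (12.84780502319336, 118.72048950195312), 0.7759345173835754)
forc side 152 [428.9 145.9] ((428.60357666015625, 142.978515625), (122.56876373291016, 15.431855201721191), 86.22215270996094)
stand ((582.4515380859375, 326.92877197265625), (59.244293212890625, 110.10225677490234), 17.4278507232666)
bench 1.817341818826094 tops pl 30.850777776640598 ind 29.75378461326227 dish 15.302022426839358 forc 2.3306245115107913
```

Both views agree within about 2 mm:
- **Wells:** dish recess (521.6,-241.4), plating vial (467,-303), bottle (493.5,-2.5), indicator vial (485,-68).
- **Heights:** cap tops 104 (expected 106), dish top 15, tray tops 30. All are plausible.

First I turn the tool so its y axis lies along world x.

```bash
python3 -m handwheel '[{"xyz":[0,0,0],"delta_rot":[0,0,0.04],"gripper":1},{"xyz":[0,0,0],"delta_rot":[0,0,0.04],"gripper":1},{"xyz":[0,0,0],"delta_rot":[0,0,0.04],"gripper":1},{"xyz":[0,0,0],"delta_rot":[0,0,0.04],"gripper":1},{"xyz":[0,0,0],"delta_rot":[0,0,0.04],"gripper":1},{"xyz":[0,0,0],"delta_rot":[0,0,0.04],"gripper":1},{"xyz":[0,0,0],"delta_rot":[0,0,0.04],"gripper":1},{"xyz":[0,0,0],"delta_rot":[0,0,0.04],"gripper":1}]'
python3 -m handwheel '[{"xyz":[0,0,0],"delta_rot":[0,0,0.04],"gripper":1},{"xyz":[0,0,0],"delta_rot":[0,0,0.04],"gripper":1},{"xyz":[0,0,0],"delta_rot":[0,0,0.04],"gripper":1},{"xyz":[0,0,0],"delta_rot":[0,0,0.04],"gripper":1},{"xyz":[0,0,0],"delta_rot":[0,0,0.04],"gripper":1},{"xyz":[0,0,0],"delta_rot":[0,0,0.04],"gripper":1},{"xyz":[0,0,0],"delta_rot":[0,0,0.04],"gripper":1},{"xyz":[0,0,0],"delta_rot":[0,0,0.04],"gripper":1}]'
cat > st.py <<'E'
from h import *
import sys
from scipy.spatial.transform import Rotation as Ro
def state(tgt=None):
    o=env.get_obs(); R=Ro.from_rotvec(o['tcp_rot']).as_matrix(); p=np.array(o['ee_pos'])
    print('t',round(o['clock'],2),'tcp',p.round(1),'head',np.degrees(np.arctan2(R[1,1],R[0,1])).round(2),'tiltz',R[:,2].round(3),'F',np.round(o['ft_force'],1),'open',round(o['opening'],3),'ff',round(float(o['finger_force']),1),'q6',round(o['qpos'][5],2))
    if tgt is not None: print('tool shift /20mm',(R.T@(np.array(tgt)-p)/20).round(2))
state([float(a) for a in sys.argv[1:4]] if len(sys.argv)>3 else None)
E
python3 st.py 426 336 250
```

```text
clock: 0.77
ee_pos: [193.5, 646.6, 303.5]
tcp_rot: [1.415, 2.805, -0.001]
ft_force: [0.3, -0.1, 0.1]
opening: 0.996
finger_force: 0.0
clock: 1.43
ee_pos: [193.5, 646.6, 303.5]
tcp_rot: [2.226, 2.217, -0.001]
ft_force: [-0.9, -0.4, -1.6]
opening: 1.001
finger_force: 0.0
t 1.43 tcp [193.5 646.6 303.5] head -0.23 tiltz [-0.    -0.001 -1.   ] F [-0.9 -0.4 -1.6] open 1.001 ff 0.0 q6 1.25
tool shift /20mm [-15.48  11.69   2.68]
```

```bash
python3 -m handwheel '[{"xyz":[-0.97,0.73,0.17],"delta_rot":[0,0,0],"gripper":1},{"xyz":[-0.97,0.73,0.17],"delta_rot":[0,0,0],"gripper":1},{"xyz":[-0.97,0.73,0.17],"delta_rot":[0,0,0],"gripper":1},{"xyz":[-0.97,0.73,0.17],"delta_rot":[0,0,0],"gripper":1},{"xyz":[-0.97,0.73,0.17],"delta_rot":[0,0,0],"gripper":1},{"xyz":[-0.97,0.73,0.17],"delta_rot":[0,0,0],"gripper":1},{"xyz":[-0.97,0.73,0.17],"delta_rot":[0,0,0],"gripper":1},{"xyz":[-0.97,0.73,0.17],"delta_rot":[0,0,0],"gripper":1}]' >/dev/null
python3 -m handwheel '[{"xyz":[-0.97,0.73,0.17],"delta_rot":[0,0,0],"gripper":1},{"xyz":[-0.97,0.73,0.17],"delta_rot":[0,0,0],"gripper":1},{"xyz":[-0.97,0.73,0.17],"delta_rot":[0,0,0],"gripper":1},{"xyz":[-0.97,0.73,0.17],"delta_rot":[0,0,0],"gripper":1},{"xyz":[-0.97,0.73,0.17],"delta_rot":[0,0,0],"gripper":1},{"xyz":[-0.97,0.73,0.17],"delta_rot":[0,0,0],"gripper":1},{"xyz":[-0.97,0.73,0.17],"delta_rot":[0,0,0],"gripper":1},{"xyz":[-0.97,0.73,0.17],"delta_rot":[0,0,0],"gripper":1}]' >/dev/null
python3 st.py 426 336 137
python3 - <<'E'
from h import *
p,d=snap('side','s1'); S=cl('side',d)
x0,y0=250,150
o=env.get_obs()['ee_pos']; print(px('side',[o,[o[0],o[1],o[2]-73]]).round(1))
cv2.imwrite('pics/s1c.png',cv2.resize(p[120:340,220:500,::-1],None,fx=2.6,fy=2.6,interpolation=cv2.INTER_CUBIC))
E
```

```text
t 2.77 tcp [427.6 335.1 249.1] head 0.0 tiltz [-0. -0. -1.] F [ 0.1  0.5 -0.1] open 1.001 ff 0.0 q6 0.62
tool shift /20mm [ 0.04 -0.08  5.61]
[[352.  225.2]
 [349.3 254.6]]
```

View pics/s1c.png

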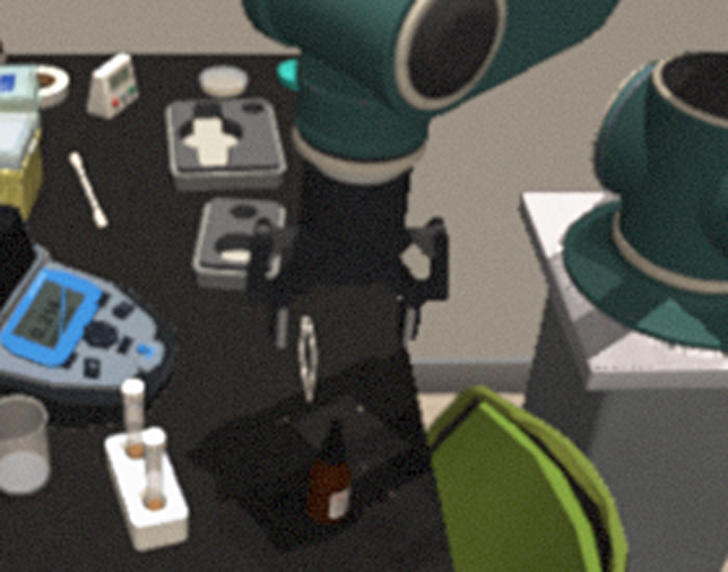

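The gripper is centred above the dropper (crop (328,480)). Now I descend and close on the bulb.

```bash
python3 -m handwheel '[{"xyz":[0,-0.01,0.7],"delta_rot":[0,0,0],"gripper":1},{"xyz":[0,-0.01,0.7],"delta_rot":[0,0,0],"gripper":1},{"xyz":[0,-0.01,0.7],"delta_rot":[0,0,0],"gripper":1},{"xyz":[0,-0.01,0.7],"delta_rot":[0,0,0],"gripper":1},{"xyz":[0,-0.01,0.7],"delta_rot":[0,0,0],"gripper":1},{"xyz":[0,-0.01,0.7],"delta_rot":[0,0,0],"gripper":1},{"xyz":[0,-0.01,0.7],"delta_rot":[0,0,0],"gripper":1},{"xyz":[0,-0.01,0.7],"delta_rot":[0,0,0],"gripper":1}]' >/dev/null
python3 -m handwheel '[{"xyz":[0,0,0],"delta_rot":[0,0,0],"gripper":0},{"xyz":[0,0,0],"delta_rot":[0,0,0],"gripper":-0.2},{"xyz":[0,0,0],"delta_rot":[0,0,0],"gripper":-0.4},{"xyz":[0,0,0],"delta_rot":[0,0,0],"gripper":-1},{"xyz":[0,0,0],"delta_rot":[0,0,0],"gripper":-1},{"xyz":[0,0,0],"delta_rot":[0,0,0],"gripper":-1},{"xyz":[0,0,0],"delta_rot":[0,0,0],"gripper":-1},{"xyz":[0,0,0],"delta_rot":[0,0,0],"gripper":-1}]'
python3 st.py 493.5 -2.5 220
```

```text
clock: 4.15
ee_pos: [425.8, 336.5, 138.5]
tcp_rot: [2.221, 2.221, 0.002]
ft_force: [-1.7, -0.8, 6.3]
opening: 0.202
finger_force: 58.8
t 4.15 tcp [425.8 336.5 138.5] head -0.0 tiltz [ 0.001  0.001 -1.   ] F [-1.7 -0.8  6.3] open 0.202 ff 58.8 q6 0.62
tool shift /20mm [-16.95   3.39  -4.09]
```

```bash
python3 -m handwheel '[{"xyz":[0,0,-0.3],"delta_rot":[0,0,0],"gripper":-1},{"xyz":[0,0,-0.5],"delta_rot":[0,0,0],"gripper":-1},{"xyz":[0,0,-0.7],"delta_rot":[0,0,0],"gripper":-1},{"xyz":[0,0,-0.7],"delta_rot":[0,0,0],"gripper":-1},{"xyz":[-0.2,0,-0.7],"delta_rot":[0,0,0],"gripper":-1},{"xyz":[-0.4,0.1,-0.6],"delta_rot":[0,0,0],"gripper":-1},{"xyz":[-0.6,0.1,-0.4],"delta_rot":[0,0,0],"gripper":-1},{"xyz":[-0.8,0.2,-0.2],"delta_rot":[0,0,0],"gripper":-1}]'|grep -E 'open|force'
python3 -m handwheel '[{"xyz":[-0.9,0.2,0],"delta_rot":[0,0,0],"gripper":-1},{"xyz":[-0.9,0.2,0],"delta_rot":[0,0,0],"gripper":-1},{"xyz":[-0.9,0.2,0],"delta_rot":[0,0,0],"gripper":-1},{"xyz":[-0.9,0.2,0],"delta_rot":[0,0,0],"gripper":-1},{"xyz":[-0.9,0.2,0],"delta_rot":[0,0,0],"gripper":-1},{"xyz":[-0.9,0.2,0],"delta_rot":[0,0,0],"gripper":-1},{"xyz":[-0.9,0.2,0],"delta_rot":[0,0,0],"gripper":-1},{"xyz":[-0.9,0.2,0],"delta_rot":[0,0,0],"gripper":-1}]' >/dev/null
python3 -m handwheel '[{"xyz":[-0.9,0.2,0],"delta_rot":[0,0,0],"gripper":-1},{"xyz":[-0.9,0.2,0],"delta_rot":[0,0,0],"gripper":-1},{"xyz":[-0.9,0.2,0],"delta_rot":[0,0,0],"gripper":-1},{"xyz":[-0.8,0.2,0],"delta_rot":[0,0,0],"gripper":-1},{"xyz":[-0.7,0.2,0],"delta_rot":[0,0,0],"gripper":-1},{"xyz":[-0.5,0.2,0],"delta_rot":[0,0,0],"gripper":-1},{"xyz":[-0.4,0.1,0],"delta_rot":[0,0,0],"gripper":-1},{"xyz":[-0.2,0.1,0],"delta_rot":[0,0,0],"gripper":-1}]' >/dev/null
python3 st.py 493.5 -2.5 150
python3 - <<'E'
from h import *
A,_=snap('side','s2'); B,_=snap('top','t2')
o=np.array(env.get_obs()['ee_pos']); print(px('side',[o-[0,0,137]]),px('top',[o-[0,0,137]]))
r=lambda im,x,y,w,h,f:cv2.resize(im[y:y+h,x:x+w,::-1],None,fx=f,fy=f,interpolation=cv2.INTER_CUBIC)
cv2.imwrite('pics/c2.png',np.hstack([r(A,250,130,130,150,3),r(B,220,150,130,150,3)]))
E
```

```text
ft_force: [0.2, -0.1, -0.2]
opening: 0.202
finger_force: 58.7
t 6.15 tcp [493.6  45.1 219.7] head -0.05 tiltz [ 0. -0. -1.] F [ 0.   0.5 -1.6] open 0.202 ff 58.7 q6 0.04
tool shift /20mm [-2.38 -0.    3.48]
[[312.08601955 208.89346126]] [[262.30107891 223.20340896]]
```

View pics/c2.png

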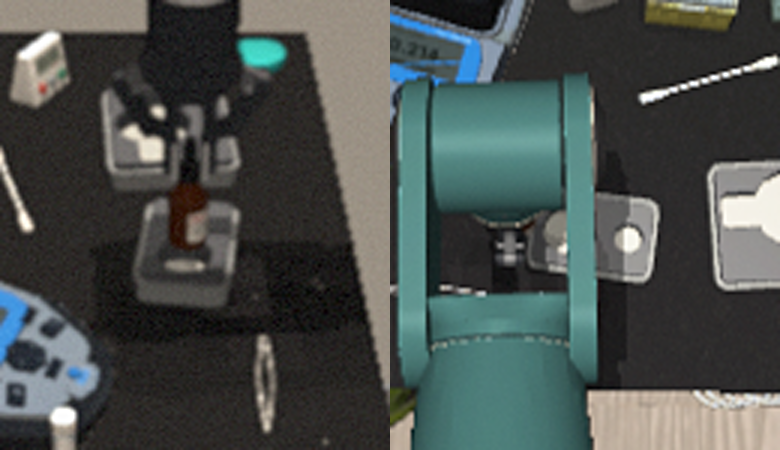

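The bottle hangs upright in the fingers (crop (189,220)), and its base is where predicted. Now I set it down in its well.

```bash
python3 -m handwheel '[{"xyz":[-0.5,0,0],"delta_rot":[0,0,0],"gripper":-1},{"xyz":[-0.7,0,0.3],"delta_rot":[0,0,0],"gripper":-1},{"xyz":[-0.6,0,0.5],"delta_rot":[0,0,0],"gripper":-1},{"xyz":[-0.4,0,0.6],"delta_rot":[0,0,0],"gripper":-1},{"xyz":[-0.18,0,0.6],"delta_rot":[0,0,0],"gripper":-1},{"xyz":[0,0,0.5],"delta_rot":[0,0,0],"gripper":-1},{"xyz":[0,0,0.4],"delta_rot":[0,0,0],"gripper":-1},{"xyz":[0,0,0.2],"delta_rot":[0,0,0],"gripper":-1}]' |grep ft_
python3 st.py 493.5 -2.5 144
```

```text
ft_force: [-0.4, 0.4, -0.6]
t 6.92 tcp [493.1  -1.  155.8] head 0.01 tiltz [-0.002  0.    -1.   ] F [-0.4  0.4 -0.6] open 0.2 ff 58.7 q6 -0.05
tool shift /20mm [-0.07  0.02  0.59]
```

```bash
python3 -m handwheel '[{"xyz":[0,0,0.15],"delta_rot":[0,0,0],"gripper":-1},{"xyz":[0,0,0.15],"delta_rot":[0,0,0],"gripper":-1},{"xyz":[0,0,0.05],"delta_rot":[0,0,0],"gripper":-1},{"xyz":[0,0,0.05],"delta_rot":[0,0,0],"gripper":-1},{"xyz":[0,0,0.05],"delta_rot":[0,0,0],"gripper":-1},{"xyz":[0,0,0],"delta_rot":[0,0,0],"gripper":-1},{"xyz":[0,0,0],"delta_rot":[0,0,0],"gripper":-1},{"xyz":[0,0,0],"delta_rot":[0,0,0],"gripper":-1}]' |grep ft_
python3 st.py 493.5 -2.5 142
```

```text
ft_force: [-0.2, 0.2, -0.5]
t 7.58 tcp [493.6  -1.3 148.7] head 0.0 tiltz [ 0. -0. -1.] F [-0.2  0.2 -0.5] open 0.202 ff 58.7 q6 -0.05
tool shift /20mm [-0.06 -0.01  0.34]
```

```bash
python3 -m handwheel '[{"xyz":[-0.05,0,0.1],"delta_rot":[0,0,0],"gripper":-1},{"xyz":[0,0,0.05],"delta_rot":[0,0,0],"gripper":-1},{"xyz":[0,0,0.04],"delta_rot":[0,0,0],"gripper":-1},{"xyz":[0,0,0.03],"delta_rot":[0,0,0],"gripper":-1},{"xyz":[0,0,0],"delta_rot":[0,0,0],"gripper":-1},{"xyz":[0,0,0],"delta_rot":[0,0,0],"gripper":-1},{"xyz":[0,0,0],"delta_rot":[0,0,0],"gripper":-1},{"xyz":[0,0,0],"delta_rot":[0,0,0],"gripper":-1}]' |grep ft_
python3 st.py 493.5 -2.5 142
```

```text
ft_force: [-1.8, 0.7, 4.8]
t 8.25 tcp [493.7  -2.4 144.6] head -0.0 tiltz [ 0.001 -0.    -1.   ] F [-1.8  0.7  4.8] open 0.201 ff 59.4 q6 -0.06
tool shift /20mm [-0.01 -0.01  0.13]
```

The bottle is seated (4.8 N upward). I release, lift, and go to vial A (568.3, 353.7).

```bash
python3 -m handwheel '[{"xyz":[0,0,0],"delta_rot":[0,0,0],"gripper":0.1},{"xyz":[0,0,0],"delta_rot":[0,0,0],"gripper":0.1},{"xyz":[0,0,0],"delta_rot":[0,0,0],"gripper":0.1},{"xyz":[0,0,0],"delta_rot":[0,0,0],"gripper":0.1},{"xyz":[0,0,-0.3],"delta_rot":[0,0,0],"gripper":0.1},{"xyz":[0,0,-0.6],"delta_rot":[0,0,0],"gripper":0.1},{"xyz":[0,0,-1],"delta_rot":[0,0,0],"gripper":0.1},{"xyz":[0,0,-1],"delta_rot":[0,0,0],"gripper":0.1}]' >/dev/null
python3 -m handwheel '[{"xyz":[0.6,0.2,-0.3],"delta_rot":[0,0,0],"gripper":0.1},{"xyz":[1,0.2,0],"delta_rot":[0,0,0],"gripper":0.1},{"xyz":[1,0.2,0],"delta_rot":[0,0,0],"gripper":0.1},{"xyz":[1,0.2,0],"delta_rot":[0,0,0],"gripper":0.1},{"xyz":[1,0.2,0],"delta_rot":[0,0,0],"gripper":0.1},{"xyz":[1,0.2,0],"delta_rot":[0,0,0],"gripper":0.1},{"xyz":[1,0.2,0],"delta_rot":[0,0,0],"gripper":0.1},{"xyz":[1,0.2,0],"delta_rot":[0,0,0],"gripper":0.1}]' >/dev/null
python3 -m handwheel '[{"xyz":[1,0.2,0],"delta_rot":[0,0,0],"gripper":0.1},{"xyz":[1,0.2,0],"delta_rot":[0,0,0],"gripper":0.1},{"xyz":[1,0.2,0],"delta_rot":[0,0,0],"gripper":0.1},{"xyz":[1,0.2,0],"delta_rot":[0,0,0],"gripper":0.1},{"xyz":[1,0.2,0],"delta_rot":[0,0,0],"gripper":0.1},{"xyz":[1,0.2,0],"delta_rot":[0,0,0],"gripper":0.1},{"xyz":[1,0.2,0],"delta_rot":[0,0,0],"gripper":0.1},{"xyz":[1,0.2,0],"delta_rot":[0,0,0],"gripper":0.1}]' >/dev/null
python3 -m handwheel '[{"xyz":[0.7,0.2,0],"delta_rot":[0,0,0],"gripper":0.1},{"xyz":[0.6,0.2,0],"delta_rot":[0,0,0],"gripper":0.1},{"xyz":[0.5,0.2,0],"delta_rot":[0,0,0],"gripper":0.1},{"xyz":[0.3,0,0],"delta_rot":[0,0,0],"gripper":0.1},{"xyz":[0.1,0,0],"delta_rot":[0,0,0],"gripper":0.1},{"xyz":[0,0,0],"delta_rot":[0,0,0],"gripper":0.1},{"xyz":[0,0,0],"delta_rot":[0,0,0],"gripper":0.1},{"xyz":[0,0,0],"delta_rot":[0,0,0],"gripper":0.1}]' >/dev/null
python3 st.py 568.3 353.7 152
python3 - <<'E'
from h import *
A,_=snap('side','s3')
o=np.array(env.get_obs()['ee_pos']); print(px('side',[[o[0],o[1],106]]))
r=lambda im,x,y,w,h,f:cv2.resize(im[y:y+h,x:x+w,::-1],None,fx=f,fy=f,interpolation=cv2.INTER_CUBIC)
cv2.imwrite('pics/c3.png',r(A,210,110,180,210,2.8))
E
```

```text
t 10.92 tcp [569.5 353.1 208.3] head -0.03 tiltz [ 0. -0. -1.] F [ 0.6  0.4 -0.6] open 0.548 ff 0.0 q6 0.52
tool shift /20mm [ 0.03 -0.06  2.81]
[[278.8447593 286.7881239]]
```

View pics/c3.png

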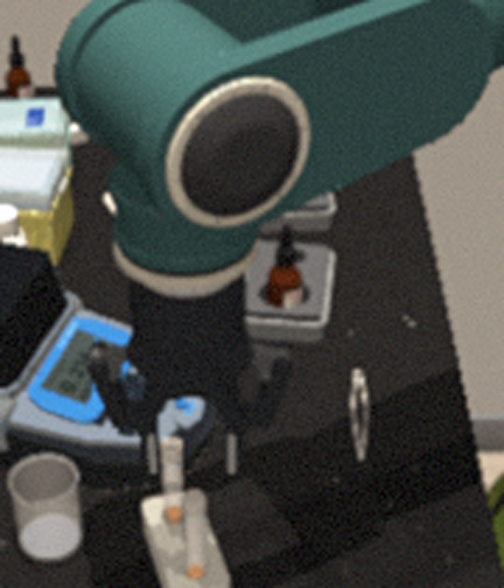

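The bottle stands upright in its well (crop (285,280)), and vial A's cap (crop (195,495)) is under the fingers. I descend and grip.

```bash
python3 -m handwheel '[{"xyz":[0.03,-0.05,0.3],"delta_rot":[0,0,0],"gripper":0.1},{"xyz":[0,0,0.5],"delta_rot":[0,0,0],"gripper":0.1},{"xyz":[0,0,0.6],"delta_rot":[0,0,0],"gripper":0.1},{"xyz":[0,0,0.6],"delta_rot":[0,0,0],"gripper":0.1},{"xyz":[0,0,0.5],"delta_rot":[0,0,0],"gripper":0.1},{"xyz":[0,0,0.3],"delta_rot":[0,0,0],"gripper":0.1},{"xyz":[0,0,0],"delta_rot":[0,0,0],"gripper":0.1},{"xyz":[0,0,0],"delta_rot":[0,0,0],"gripper":0.1}]' |grep ft_
python3 -m handwheel '[{"xyz":[0,0,0],"delta_rot":[0,0,0],"gripper":-0.3},{"xyz":[0,0,0],"delta_rot":[0,0,0],"gripper":-0.4},{"xyz":[0,0,0],"delta_rot":[0,0,0],"gripper":-0.5},{"xyz":[0,0,0],"delta_rot":[0,0,0],"gripper":-1},{"xyz":[0,0,0],"delta_rot":[0,0,0],"gripper":-1},{"xyz":[0,0,0],"delta_rot":[0,0,0],"gripper":-1},{"xyz":[0,0,0],"delta_rot":[0,0,0],"gripper":-1},{"xyz":[0,0,0],"delta_rot":[0,0,0],"gripper":-1}]' |grep -E 'ft_|open'
python3 st.py 485.2 -68 270
```

```text
ft_force: [1.1, 0.7, 1.0]
ft_force: [0.4, 0.6, 5.4]
opening: 0.16
t 12.3 tcp [568.8 354.4 152.8] head 0.0 tiltz [ 0.001  0.001 -1.   ] F [0.4 0.6 5.4] open 0.16 ff 58.5 q6 0.52
tool shift /20mm [-21.12  -4.17  -5.88]
```

```bash
python3 -m handwheel '[{"xyz":[0,0,-0.3],"delta_rot":[0,0,0],"gripper":-1},{"xyz":[0,0,-0.6],"delta_rot":[0,0,0],"gripper":-1},{"xyz":[0,0,-0.8],"delta_rot":[0,0,0],"gripper":-1},{"xyz":[0,0,-1],"delta_rot":[0,0,0],"gripper":-1},{"xyz":[-0.2,0,-1],"delta_rot":[0,0,0],"gripper":-1},{"xyz":[-0.5,-0.1,-1],"delta_rot":[0,0,0],"gripper":-1},{"xyz":[-0.7,-0.2,-0.8],"delta_rot":[0,0,0],"gripper":-1},{"xyz":[-0.9,-0.2,-0.4],"delta_rot":[0,0,0],"gripper":-1}]' |grep -E 'ft_|open'
python3 -m handwheel '[{"xyz":[-1,-0.2,0],"delta_rot":[0,0,0],"gripper":-1},{"xyz":[-1,-0.2,0],"delta_rot":[0,0,0],"gripper":-1},{"xyz":[-1,-0.2,0],"delta_rot":[0,0,0],"gripper":-1},{"xyz":[-1,-0.2,0],"delta_rot":[0,0,0],"gripper":-1},{"xyz":[-1,-0.2,0],"delta_rot":[0,0,0],"gripper":-1},{"xyz":[-1,-0.2,0],"delta_rot":[0,0,0],"gripper":-1},{"xyz":[-1,-0.2,0],"delta_rot":[0,0,0],"gripper":-1},{"xyz":[-1,-0.2,0],"delta_rot":[0,0,0],"gripper":-1}]' |grep -E 'ft_|open'
python3 -m handwheel '[{"xyz":[-1,-0.2,0],"delta_rot":[0,0,0],"gripper":-1},{"xyz":[-1,-0.2,0],"delta_rot":[0,0,0],"gripper":-1},{"xyz":[-1,-0.2,0],"delta_rot":[0,0,0],"gripper":-1},{"xyz":[-1,-0.2,0],"delta_rot":[0,0,0],"gripper":-1},{"xyz":[-1,-0.2,0],"delta_rot":[0,0,0],"gripper":-1},{"xyz":[-1,-0.2,0],"delta_rot":[0,0,0],"gripper":-1},{"xyz":[-1,-0.2,0],"delta_rot":[0,0,0],"gripper":-1},{"xyz":[-0.8,-0.2,0],"delta_rot":[0,0,0],"gripper":-1}]' |grep -E 'ft_|open'
python3 -m handwheel '[{"xyz":[-0.8,-0.2,0],"delta_rot":[0,0,0],"gripper":-1},{"xyz":[-0.8,-0.2,0],"delta_rot":[0,0,0],"gripper":-1},{"xyz":[-0.6,-0.2,0],"delta_rot":[0,0,0],"gripper":-1},{"xyz":[-0.4,0,0],"delta_rot":[0,0,0],"gripper":-1},{"xyz":[-0.3,0,0],"delta_rot":[0,0,0],"gripper":-1},{"xyz":[-0.1,0,0],"delta_rot":[0,0,0],"gripper":-1},{"xyz":[0,0,0],"delta_rot":[0,0,0],"gripper":-1},{"xyz":[0,0,0],"delta_rot":[0,0,0],"gripper":-1}]' |grep -E 'ft_|open'
python3 st.py 485.2 -68 162
```

```text
ft_force: [0.5, -0.1, -0.8]
opening: 0.161
ft_force: [-0.5, -0.3, 0.5]
opening: 0.164
ft_force: [0.5, -0.2, -0.1]
opening: 0.158
ft_force: [-0.3, -0.1, -0.0]
opening: 0.167
t 14.97 tcp [482.7 -67.4 270.1] head 0.01 tiltz [-0.  0. -1.] F [-0.3 -0.1 -0. ] open 0.167 ff 58.7 q6 -0.19
tool shift /20mm [-0.03  0.13  5.41]
```

```bash
python3 -m handwheel '[{"xyz":[-0.03,0.13,0.3],"delta_rot":[0,0,0],"gripper":-1},{"xyz":[0,0,0.6],"delta_rot":[0,0,0],"gripper":-1},{"xyz":[0,0,0.8],"delta_rot":[0,0,0],"gripper":-1},{"xyz":[0,0,0.8],"delta_rot":[0,0,0],"gripper":-1},{"xyz":[0,0,0.6],"delta_rot":[0,0,0],"gripper":-1},{"xyz":[0,0,0.4],"delta_rot":[0,0,0],"gripper":-1},{"xyz":[0,0,0],"delta_rot":[0,0,0],"gripper":-1},{"xyz":[0,0,0],"delta_rot":[0,0,0],"gripper":-1}]' |grep -E 'ft_|open'
python3 st.py 485.2 -68 156
python3 - <<'E'
from h import *
A,_=snap('side','s4')
o=np.array(env.get_obs()['ee_pos']); print(px('side',[o-[0,0,147],o-[0,0,60]]))
r=lambda im,x,y,w,h,f:cv2.resize(im[y:y+h,x:x+w,::-1],None,fx=f,fy=f,interpolation=cv2.INTER_CUBIC)
cv2.imwrite('pics/c4.png',r(A,260,130,100,110,5))
E
```

```text
ft_force: [1.3, 0.5, 0.4]
opening: 0.163
t 15.63 tcp [485.2 -68.3 199.9] head 0.01 tiltz [-0.001  0.    -1.   ] F [1.3 0.5 0.4] open 0.163 ff 58.7 q6 -0.19
tool shift /20mm [0.01 0.   2.2 ]
[[313.72714869 194.02955922]
 [314.41881931 167.59343402]]
```

View pics/c4.png

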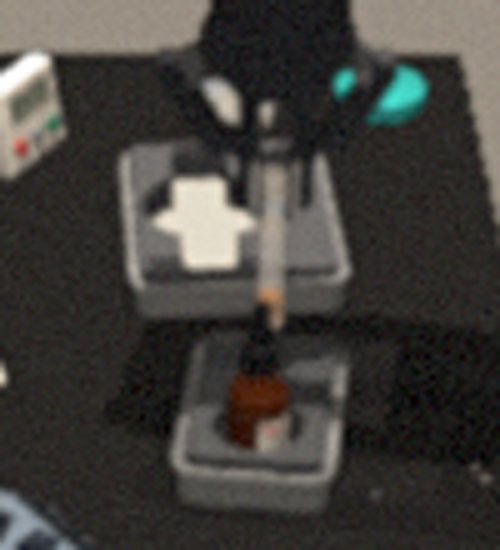

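The vial hangs upright with its base where expected (crop (276,325)). I lower it into the well.

```bash
python3 -m handwheel '[{"xyz":[0,0,0.3],"delta_rot":[0,0,0],"gripper":-1},{"xyz":[0,0,0.4],"delta_rot":[0,0,0],"gripper":-1},{"xyz":[0,0,0.5],"delta_rot":[0,0,0],"gripper":-1},{"xyz":[0,0,0.4],"delta_rot":[0,0,0],"gripper":-1},{"xyz":[0,0,0.3],"delta_rot":[0,0,0],"gripper":-1},{"xyz":[0,0,0.2],"delta_rot":[0,0,0],"gripper":-1},{"xyz":[0,0,0.06],"delta_rot":[0,0,0],"gripper":-1},{"xyz":[0,0,0.04],"delta_rot":[0,0,0],"gripper":-1}]' |grep -E 'ft_|open'
python3 -m handwheel '[{"xyz":[0,0,0.05],"delta_rot":[0,0,0],"gripper":-1},{"xyz":[0,0,0.05],"delta_rot":[0,0,0],"gripper":-1},{"xyz":[0,0,0.03],"delta_rot":[0,0,0],"gripper":-1},{"xyz":[0,0,0.03],"delta_rot":[0,0,0],"gripper":-1},{"xyz":[0,0,0],"delta_rot":[0,0,0],"gripper":-1},{"xyz":[0,0,0],"delta_rot":[0,0,0],"gripper":-1},{"xyz":[0,0,0],"delta_rot":[0,0,0],"gripper":-1},{"xyz":[0,0,0],"delta_rot":[0,0,0],"gripper":-1}]' |grep -E 'ft_|open'
python3 st.py 485.2 -68 153
```

```text
ft_force: [-0.2, 0.1, -0.3]
opening: 0.164
ft_force: [-0.1, -0.1, -1.3]
opening: 0.16
t 17.02 tcp [485.2 -68.3 153. ] head -0.0 tiltz [ 0.  0. -1.] F [-0.1 -0.1 -1.3] open 0.16 ff 58.7 q6 -0.19
tool shift /20mm [ 0.02  0.   -0.  ]
```

```bash
python3 -m handwheel '[{"xyz":[0,0,0.04],"delta_rot":[0,0,0],"gripper":-1},{"xyz":[0,0,0.04],"delta_rot":[0,0,0],"gripper":-1},{"xyz":[0,0,0],"delta_rot":[0,0,0],"gripper":-1},{"xyz":[0,0,0],"delta_rot":[0,0,0],"gripper":-1},{"xyz":[0,0,0],"delta_rot":[0,0,0],"gripper":-1},{"xyz":[0,0,0],"delta_rot":[0,0,0],"gripper":-1},{"xyz":[0,0,0],"delta_rot":[0,0,0],"gripper":-1},{"xyz":[0,0,0],"delta_rot":[0,0,0],"gripper":-1}]' |grep -E 'ft_|open'
python3 st.py 485.2 -68 153
```

```text
ft_force: [-1.8, 0.5, 12.4]
opening: 0.167
t 17.68 tcp [485.7 -68.5 152.7] head -0.0 tiltz [ 0.002 -0.    -1.   ] F [-1.8  0.5 12.4] open 0.167 ff 60.0 q6 -0.19
tool shift /20mm [ 0.02 -0.02 -0.02]
```

Seated. I release, lift, and go to the dish, turning the fingers parallel to the tray channel.

```bash
python3 -m handwheel '[{"xyz":[0,0,0],"delta_rot":[0,0,0],"gripper":0.1},{"xyz":[0,0,0],"delta_rot":[0,0,0],"gripper":0.1},{"xyz":[0,0,0],"delta_rot":[0,0,0],"gripper":0.1},{"xyz":[0,0,0],"delta_rot":[0,0,0],"gripper":0.1},{"xyz":[0,0,-0.4],"delta_rot":[0,0,0],"gripper":0.1},{"xyz":[0,0,-0.7],"delta_rot":[0,0,0],"gripper":0.1},{"xyz":[0,0,-1],"delta_rot":[0,0,0],"gripper":0.1},{"xyz":[0,0,-1],"delta_rot":[0,0,0],"gripper":0.1}]' |grep -E 'ft_|open'
python3 -m handwheel '[{"xyz":[-0.8,0.05,-0.5],"delta_rot":[0,0,0],"gripper":1},{"xyz":[-1,0.05,0],"delta_rot":[0,0,0],"gripper":1},{"xyz":[-1,0.05,0],"delta_rot":[0,0,0],"gripper":1},{"xyz":[-1,0.05,0],"delta_rot":[0,0,0],"gripper":1},{"xyz":[-1,0.05,0],"delta_rot":[0,0,0],"gripper":1},{"xyz":[-1,0.05,0],"delta_rot":[0,0,0],"gripper":1},{"xyz":[-1,0.05,0],"delta_rot":[0,0,0],"gripper":1},{"xyz":[-1,0.05,0],"delta_rot":[0,0,0],"gripper":1}]' |grep -E 'ft_|open'
python3 -m handwheel '[{"xyz":[-1,0.05,0],"delta_rot":[0,0,0],"gripper":1},{"xyz":[-1,0.05,0],"delta_rot":[0,0,0],"gripper":1},{"xyz":[-1,0.05,0],"delta_rot":[0,0,0],"gripper":1},{"xyz":[-1,0.05,0],"delta_rot":[0,0,0],"gripper":1},{"xyz":[-1,0.05,0],"delta_rot":[0,0,0],"gripper":1},{"xyz":[-1,0.05,0],"delta_rot":[0,0,0],"gripper":1},{"xyz":[-1,0.05,0],"delta_rot":[0,0,0],"gripper":1},{"xyz":[-1,0.05,0],"delta_rot":[0,0,0],"gripper":1}]' |grep -E 'ft_|open'
python3 -m handwheel '[{"xyz":[-0.8,0.05,0],"delta_rot":[0,0,0],"gripper":1},{"xyz":[-0.4,0,0],"delta_rot":[0,0,0.0472],"gripper":1},{"xyz":[0,0,0],"delta_rot":[0,0,0.0472],"gripper":1},{"xyz":[0,0,0],"delta_rot":[0,0,0.0472],"gripper":1},{"xyz":[0,0,0],"delta_rot":[0,0,0.0472],"gripper":1},{"xyz":[0,0,0],"delta_rot":[0,0,0.0472],"gripper":1},{"xyz":[0,0,0],"delta_rot":[0,0,0.0472],"gripper":1},{"xyz":[0,0,0],"delta_rot":[0,0,0.0472],"gripper":1}]' |grep -E 'ft_|open'
python3 -m handwheel '[{"xyz":[0,0,0],"delta_rot":[0,0,0.0472],"gripper":1},{"xyz":[0,0,0],"delta_rot":[0,0,0.0472],"gripper":1},{"xyz":[0,0,0],"delta_rot":[0,0,0.0472],"gripper":1},{"xyz":[0,0,0],"delta_rot":[0,0,0.0472],"gripper":1},{"xyz":[0,0,0],"delta_rot":[0,0,0.0472],"gripper":1},{"xyz":[0,0,0],"delta_rot":[0,0,0.0472],"gripper":1},{"xyz":[0,0,0],"delta_rot":[0,0,0.0472],"gripper":1},{"xyz":[0,0,0],"delta_rot":[0,0,0.0472],"gripper":1}]' |grep -E 'ft_|open'
python3 st.py 503 -415 90
```

```text
ft_force: [0.3, 0.0, 0.7]
opening: 0.55
ft_force: [0.0, 0.0, 0.1]
opening: 1.0
ft_force: [0.8, 0.6, -0.7]
opening: 1.0
ft_force: [-0.5, -0.6, 0.4]
opening: 0.999
ft_force: [0.8, -0.0, -0.1]
opening: 1.001
t 21.02 tcp [ 502.2 -408.4  223.7] head -81.39 tiltz [ 0.  0. -1.] F [ 0.8 -0.  -0.1] open 1.001 ff 0.0 q6 0.7
tool shift /20mm [-0.01  0.33  6.68]
```

```bash
python3 -m handwheel '[{"xyz":[0,0.33,0.2],"delta_rot":[0,0,0.0455],"gripper":1},{"xyz":[0,0,0.8],"delta_rot":[0,0,0],"gripper":1},{"xyz":[0,0,1],"delta_rot":[0,0,0],"gripper":1},{"xyz":[0,0,1],"delta_rot":[0,0,0],"gripper":1},{"xyz":[0,0,1],"delta_rot":[0,0,0],"gripper":1},{"xyz":[0,0,1],"delta_rot":[0,0,0],"gripper":1},{"xyz":[0,0,1],"delta_rot":[0,0,0],"gripper":1},{"xyz":[0,0,0.6],"delta_rot":[0,0,0],"gripper":1}]' |grep -E 'ft_|open'
python3 -m handwheel '[{"xyz":[0,0,0.2],"delta_rot":[0,0,0],"gripper":1},{"xyz":[0,0,0.1],"delta_rot":[0,0,0],"gripper":1},{"xyz":[0,0,0.1],"delta_rot":[0,0,0],"gripper":1},{"xyz":[0,0,0.1],"delta_rot":[0,0,0],"gripper":1},{"xyz":[0,0,0.1],"delta_rot":[0,0,0],"gripper":1},{"xyz":[0,0,0],"delta_rot":[0,0,0],"gripper":1},{"xyz":[0,0,0],"delta_rot":[0,0,0],"gripper":1},{"xyz":[0,0,0],"delta_rot":[0,0,0],"gripper":1}]' |grep -E 'ft_|open'
python3 st.py 503 -415 70
python3 - <<'E'
from h import *
A,_=snap('side','s5'); B,_=snap('top','t5')
r=lambda im,x,y,w,h,f:cv2.resize(im[y:y+h,x:x+w,::-1],None,fx=f,fy=f,interpolation=cv2.INTER_CUBIC)
cv2.imwrite('pics/c5.png',np.hstack([r(A,260,90,100,140,4),r(B,360,150,100,140,4)]))
E
```

```text
ft_force: [-0.3, 0.4, -0.2]
opening: 1.001
ft_force: [-0.0, -0.4, -0.4]
opening: 1.001
t 22.35 tcp [ 503.2 -414.9   79.7] head -86.34 tiltz [ 0. -0. -1.] F [-0.  -0.4 -0.4] open 1.001 ff 0.0 q6 0.78
tool shift /20mm [-0.01  0.    0.48]
```

View pics/c5.png

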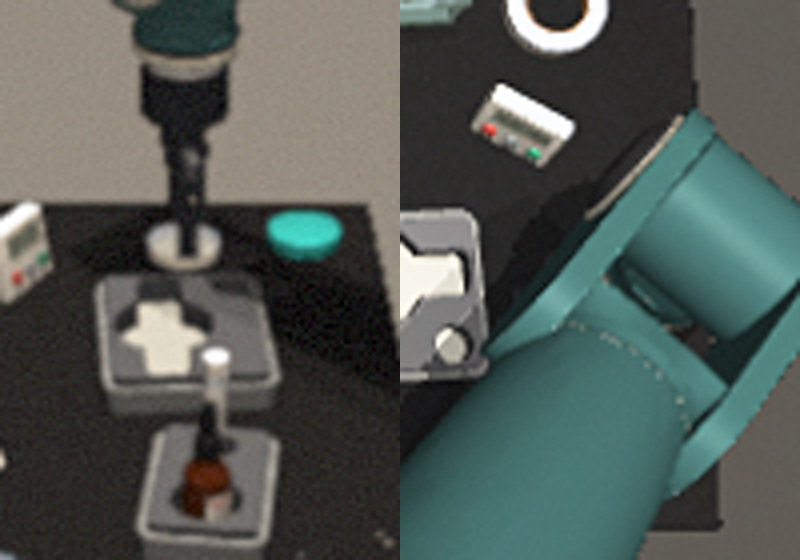

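The indicator vial stands upright (crop (215,385)), and the fingers straddle the dish centre (crop (186,245)). I lower in small steps, watching the force.

```bash
python3 -m handwheel '[{"xyz":[0,0,0.1],"delta_rot":[0,0,0],"gripper":1},{"xyz":[0,0,0.1],"delta_rot":[0,0,0],"gripper":1},{"xyz":[0,0,0.1],"delta_rot":[0,0,0],"gripper":1},{"xyz":[0,0,0.1],"delta_rot":[0,0,0],"gripper":1},{"xyz":[0,0,0],"delta_rot":[0,0,0],"gripper":0.9},{"xyz":[0,0,0],"delta_rot":[0,0,0],"gripper":0.8},{"xyz":[0,0,0],"delta_rot":[0,0,0],"gripper":0.7},{"xyz":[0,0,0],"delta_rot":[0,0,0],"gripper":0.65}]' |grep -E 'ft_|open'
python3 st.py 503 -415 70
```

```text
ft_force: [-0.4, 0.1, 0.1]
opening: 0.824
t 23.12 tcp [ 503.2 -414.9   71.4] head -86.35 tiltz [ 0. -0. -1.] F [-0.4  0.1  0.1] open 0.824 ff 0.0 q6 0.78
tool shift /20mm [-0.01  0.    0.07]
```

```bash
python3 -m handwheel '[{"xyz":[0,0,0.05],"delta_rot":[0,0,0],"gripper":0.65},{"xyz":[0,0,0.03],"delta_rot":[0,0,0],"gripper":0.6},{"xyz":[0,0,0],"delta_rot":[0,0,0],"gripper":0.5},{"xyz":[0,0,0],"delta_rot":[0,0,0],"gripper":0.45},{"xyz":[0,0,0],"delta_rot":[0,0,0],"gripper":0.4},{"xyz":[0,0,0],"delta_rot":[0,0,0],"gripper":0.3},{"xyz":[0,0,0],"delta_rot":[0,0,0],"gripper":0.3},{"xyz":[0,0,0],"delta_rot":[0,0,0],"gripper":0.3}]' |grep -E 'ft_|open|fing'
python3 st.py 503 -415 70
```

```text
ft_force: [-0.5, 0.8, 4.9]
opening: 0.716
finger_force: 64.6
t 23.78 tcp [ 503.3 -415.    70.3] head -86.34 tiltz [ 0. -0. -1.] F [-0.5  0.8  4.9] open 0.716 ff 64.6 q6 0.78
tool shift /20mm [-0.02 -0.    0.02]
```

```bash
python3 -m handwheel '[{"xyz":[0,0,-0.2],"delta_rot":[0,0,0],"gripper":-0.5},{"xyz":[0,0,-0.4],"delta_rot":[0,0,0],"gripper":-0.5},{"xyz":[0,0,-0.5],"delta_rot":[0,0,0],"gripper":-0.5},{"xyz":[0,0,-0.6],"delta_rot":[0,0,0],"gripper":-0.5},{"xyz":[0,0,-0.6],"delta_rot":[0,0,0],"gripper":-0.5},{"xyz":[0,0,-0.4],"delta_rot":[0,0,0],"gripper":-0.5},{"xyz":[0,0,-0.3],"delta_rot":[0,0,0],"gripper":-0.5},{"xyz":[0,0,0],"delta_rot":[0,0,0],"gripper":-0.5}]' |grep -E 'ft_|open|fing'
python3 st.py 521.6 -241.4 130
```

```text
ft_force: [0.1, -0.3, 0.3]
opening: 0.711
finger_force: 64.9
t 24.45 tcp [ 503.6 -415.2  131.7] head -86.35 tiltz [ 0.002 -0.002 -1.   ] F [ 0.1 -0.3  0.3] open 0.711 ff 64.9 q6 0.78
tool shift /20mm [ 1.45 -8.61  0.07]
```

```bash
python3 -m handwheel '[{"xyz":[0.1,-0.4,0],"delta_rot":[0,0,0],"gripper":-0.5},{"xyz":[0.1,-0.7,0],"delta_rot":[0,0,0],"gripper":-0.5},{"xyz":[0.1,-0.8,0],"delta_rot":[0,0,0],"gripper":-0.5},{"xyz":[0.1,-0.8,0],"delta_rot":[0,0,0],"gripper":-0.5},{"xyz":[0.1,-0.8,0],"delta_rot":[0,0,0],"gripper":-0.5},{"xyz":[0.1,-0.8,0],"delta_rot":[0,0,0],"gripper":-0.5},{"xyz":[0.1,-0.8,0],"delta_rot":[0,0,0],"gripper":-0.5},{"xyz":[0.1,-0.8,0],"delta_rot":[0,0,0],"gripper":-0.5}]' |grep -E 'ft_|open|fing'
python3 -m handwheel '[{"xyz":[0.2,-0.8,0],"delta_rot":[0,0,0],"gripper":-0.5},{"xyz":[0.2,-0.8,0],"delta_rot":[0,0,0],"gripper":-0.5},{"xyz":[0.2,-0.6,0],"delta_rot":[0,0,0],"gripper":-0.5},{"xyz":[0.05,-0.4,0],"delta_rot":[0,0,0],"gripper":-0.5},{"xyz":[0,-0.1,0],"delta_rot":[0,0,0],"gripper":-0.5},{"xyz":[0,0,0],"delta_rot":[0,0,0],"gripper":-0.5},{"xyz":[0,0,0],"delta_rot":[0,0,0],"gripper":-0.5},{"xyz":[0,0,0],"delta_rot":[0,0,0],"gripper":-0.5}]' |grep -E 'ft_|open|fing'
python3 st.py 521.6 -241.4 80
python3 - <<'E'
from h import *
A,_=snap('side','s6')
o=np.array(env.get_obs()['ee_pos']); print(px('side',[o-[0,0,62.8],[521.6,-241.4,6]]))
r=lambda im,x,y,w,h,f:cv2.resize(im[y:y+h,x:x+w,::-1],None,fx=f,fy=f,interpolation=cv2.INTER_CUBIC)
cv2.imwrite('pics/c6.png',r(A,260,110,100,100,5))
E
```

```text
ft_force: [0.9, 0.3, -1.1]
opening: 0.716
finger_force: 64.9
ft_force: [0.8, 0.3, -0.7]
opening: 0.72
finger_force: 64.9
t 25.78 tcp [ 521.  -241.9  129.7] head -86.38 tiltz [-0. -0. -1.] F [ 0.8  0.3 -0.7] open 0.72 ff 64.9 q6 1.03
tool shift /20mm [ 0.03 -0.02  2.48]
[[300.85465174 160.16896164]
 [300.57431521 176.75058197]]
```

View pics/c6.png

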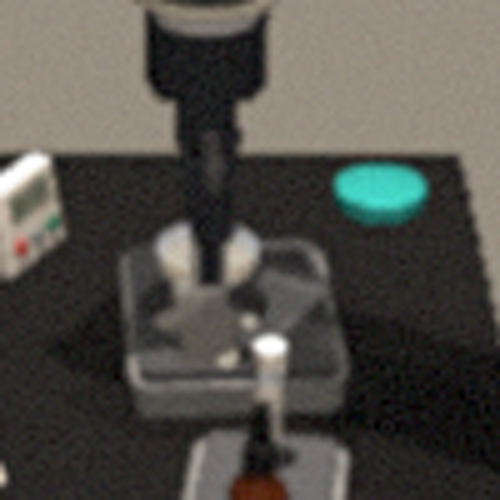

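The dish hangs level over the recess (crop (209,258)). I lower it.

```bash
python3 -m handwheel '[{"xyz":[0.05,-0.02,0.3],"delta_rot":[0,0,0],"gripper":-0.5},{"xyz":[0.02,0,0.5],"delta_rot":[0,0,0],"gripper":-0.5},{"xyz":[0,0,0.5],"delta_rot":[0,0,0],"gripper":-0.5},{"xyz":[0,0,0.4],"delta_rot":[0,0,0],"gripper":-0.5},{"xyz":[0,0,0.3],"delta_rot":[0,0,0],"gripper":-0.5},{"xyz":[0,0,0.2],"delta_rot":[0,0,0],"gripper":-0.5},{"xyz":[0,0,0.2],"delta_rot":[0,0,0],"gripper":-0.5},{"xyz":[0,0,0],"delta_rot":[0,0,0],"gripper":-0.5}]' |grep -E 'ft_|open|fing'
python3 -m handwheel '[{"xyz":[0,0,0.1],"delta_rot":[0,0,0],"gripper":-0.5},{"xyz":[0,0,0.06],"delta_rot":[0,0,0],"gripper":-0.5},{"xyz":[0,0,0.04],"delta_rot":[0,0,0],"gripper":-0.5},{"xyz":[0,0,0.04],"delta_rot":[0,0,0],"gripper":-0.5},{"xyz":[0,0,0.02],"delta_rot":[0,0,0],"gripper":-0.5},{"xyz":[0,0,0],"delta_rot":[0,0,0],"gripper":-0.5},{"xyz":[0,0,0],"delta_rot":[0,0,0],"gripper":-0.5},{"xyz":[0,0,0],"delta_rot":[0,0,0],"gripper":-0.5}]' |grep -E 'ft_|open|fing'
python3 st.py 521.6 -241.4 76.3
```

```text
ft_force: [0.2, -0.2, -0.3]
opening: 0.72
finger_force: 65.0
ft_force: [0.6, -0.0, 0.2]
opening: 0.717
finger_force: 65.0
t 27.17 tcp [ 522.5 -240.9   76.6] head -86.35 tiltz [ 0. -0. -1.] F [ 0.6 -0.   0.2] open 0.717 ff 65.0 q6 1.03
tool shift /20mm [-0.05  0.02  0.01]
```

```bash
python3 -m handwheel '[{"xyz":[0,0,0],"delta_rot":[0,0,0],"gripper":0.9},{"xyz":[0,0,0],"delta_rot":[0,0,0],"gripper":0.9},{"xyz":[0,0,0],"delta_rot":[0,0,0],"gripper":0.9},{"xyz":[0,0,-0.4],"delta_rot":[0,0,0],"gripper":0.9},{"xyz":[0,0,-0.7],"delta_rot":[0,0,0],"gripper":0.9},{"xyz":[0,0,-1],"delta_rot":[0,0,0],"gripper":0.9},{"xyz":[0,0,-1],"delta_rot":[0,0,0],"gripper":0.9},{"xyz":[0,0,-1],"delta_rot":[0,0,0],"gripper":0.9}]' |grep -E 'ft_|open|fing'
python3 -m handwheel '[{"xyz":[0,0,-1],"delta_rot":[0,0,-0.05],"gripper":0.3},{"xyz":[0,0,-1],"delta_rot":[0,0,-0.05],"gripper":0.3},{"xyz":[0,0,0],"delta_rot":[0,0,-0.05],"gripper":0.3},{"xyz":[0,0,0],"delta_rot":[0,0,-0.05],"gripper":0.3},{"xyz":[0,0,0],"delta_rot":[0,0,-0.05],"gripper":0.3},{"xyz":[0,0,0],"delta_rot":[0,0,-0.05],"gripper":0.3},{"xyz":[0,0,0],"delta_rot":[0,0,-0.05],"gripper":0.3},{"xyz":[0,0,0],"delta_rot":[0,0,-0.05],"gripper":0.3}]' |grep -E 'ft_|open|fing'
python3 -m handwheel '[{"xyz":[0,0,0],"delta_rot":[0,0,-0.05],"gripper":0.3},{"xyz":[0,0,0],"delta_rot":[0,0,-0.05],"gripper":0.3},{"xyz":[0,0,0],"delta_rot":[0,0,-0.05],"gripper":0.3},{"xyz":[0,0,0],"delta_rot":[0,0,-0.05],"gripper":0.3},{"xyz":[0,0,0],"delta_rot":[0,0,-0.05],"gripper":0.3},{"xyz":[0,0,0],"delta_rot":[0,0,-0.05],"gripper":0.3},{"xyz":[0,0,0],"delta_rot":[0,0,-0.05],"gripper":0.3},{"xyz":[0,0,0],"delta_rot":[0,0,0],"gripper":0.3}]' |grep -E 'ft_|open|fing'
python3 st.py 428 143 200
python3 - <<'E'
from h import *
for n,im,box in(('top','top0',(205,235,60,22)),('side','side0',(328,235,20,45))):
    im=cv2.imread(f'pics/{im}.png'); g=im[box[1]:box[1]+box[3],box[0]:box[0]+box[2]].min(-1); m=(g>75).astype(np.uint8)
    k,l,st,c=cv2.connectedComponentsWithStats(cv2.morphologyEx(m,cv2.MORPH_CLOSE,np.ones((3,3),np.uint8))); i=1+np.argmax(st[1:,4]); ys,xs=np.where(l==i)
    w=ray(n,np.c_[xs+box[0],ys+box[1]],4)[:,:2]; v=np.linalg.eigh(np.cov(w.T))[1][:,1]; v=v*np.sign(v[1]); t=w@v
    mid=(t.max()+t.min())/2; c=w.mean(0); print(n,np.degrees(np.arctan2(v[1],v[0])),np.ptp(t),c+v*(mid-c@v))
E
```

```text
ft_force: [0.4, 0.4, 0.7]
opening: 0.948
finger_force: 0.0
ft_force: [0.2, -0.0, -0.6]
opening: 0.647
finger_force: 0.0
ft_force: [-0.4, 0.2, 0.6]
opening: 0.653
finger_force: 0.0
t 29.17 tcp [ 522.6 -240.9  200.1] head -0.11 tiltz [ 0.001 -0.001 -1.   ] F [-0.4  0.2  0.6] open 0.653 ff 0.0 q6 -0.47
tool shift /20mm [ 1.918e+01 -4.770e+00 -1.000e-02]
top 87.39696204520506 119.27115714218908 [427.69467053 142.89564534]
side 86.91061025278499 122.58431062721739 [428.60589758 142.96146429]
```

Both views agree on the forceps: middle (428,143), axis 87.1°. I move there with heading -2.9°.

```bash
python3 -m handwheel '[{"xyz":[0.5,-0.2,0],"delta_rot":[0,0,0],"gripper":0.3},{"xyz":[0.9,-0.25,0],"delta_rot":[0,0,0],"gripper":0.3},{"xyz":[1,-0.25,0],"delta_rot":[0,0,0],"gripper":0.3},{"xyz":[1,-0.25,0],"delta_rot":[0,0,0],"gripper":0.3},{"xyz":[1,-0.25,0],"delta_rot":[0,0,0],"gripper":0.3},{"xyz":[1,-0.25,0],"delta_rot":[0,0,0],"gripper":0.3},{"xyz":[1,-0.25,0],"delta_rot":[0,0,0],"gripper":0.3},{"xyz":[1,-0.25,0],"delta_rot":[0,0,0],"gripper":0.3}]' |grep -E 'ft_|open|fing'
python3 -m handwheel '[{"xyz":[1,-0.25,0],"delta_rot":[0,0,0],"gripper":0.3},{"xyz":[1,-0.25,0],"delta_rot":[0,0,0],"gripper":0.3},{"xyz":[1,-0.25,0],"delta_rot":[0,0,0],"gripper":0.3},{"xyz":[1,-0.25,0],"delta_rot":[0,0,0],"gripper":0.3},{"xyz":[1,-0.25,0],"delta_rot":[0,0,0],"gripper":0.3},{"xyz":[1,-0.25,0],"delta_rot":[0,0,0],"gripper":0.3},{"xyz":[1,-0.25,0],"delta_rot":[0,0,0],"gripper":0.1},{"xyz":[1,-0.25,0],"delta_rot":[0,0,0],"gripper":0}]' |grep -E 'ft_|open|fing'
python3 -m handwheel '[{"xyz":[1,-0.25,0],"delta_rot":[0,0,0],"gripper":0},{"xyz":[0.9,-0.25,0],"delta_rot":[0,0,0],"gripper":0},{"xyz":[0.7,-0.2,0],"delta_rot":[0,0,0],"gripper":0},{"xyz":[0.6,0,0.3],"delta_rot":[0,0,0.0245],"gripper":0},{"xyz":[0,0,0.7],"delta_rot":[0,0,0],"gripper":0},{"xyz":[0,0,0.8],"delta_rot":[0,0,0],"gripper":0},{"xyz":[0,0,0.6],"delta_rot":[0,0,0],"gripper":0},{"xyz":[0,0,0.3],"delta_rot":[0,0,0],"gripper":0}]' |grep -E 'ft_|open|fing'
python3 st.py 428 143 85
```

```text
ft_force: [0.5, 0.1, 0.1]
opening: 0.65
finger_force: 0.0
ft_force: [0.7, -0.1, -1.0]
opening: 0.5
finger_force: 0.0
ft_force: [0.4, -0.1, 0.3]
opening: 0.5
finger_force: 0.0
t 31.17 tcp [431.3 131.8 143.3] head -3.33 tiltz [-0.001 -0.    -1.   ] F [ 0.4 -0.1  0.3] open 0.5 ff 0.0 q6 0.3
tool shift /20mm [ 0.55 -0.2   2.91]
```

```bash
python3 -m handwheel '[{"xyz":[0.3,-0.1,0.4],"delta_rot":[0,0,0],"gripper":0},{"xyz":[0.25,-0.1,0.6],"delta_rot":[0,0,0],"gripper":0},{"xyz":[0,0,0.7],"delta_rot":[0,0,0],"gripper":0},{"xyz":[0,0,0.6],"delta_rot":[0,0,0],"gripper":0},{"xyz":[0,0,0.4],"delta_rot":[0,0,0],"gripper":0},{"xyz":[0,0,0.2],"delta_rot":[0,0,0],"gripper":0},{"xyz":[0,0,0],"delta_rot":[0,0,0],"gripper":-0.1},{"xyz":[0,0,0],"delta_rot":[0,0,0],"gripper":-0.2}]' |grep -E 'ft_|open|fing'
python3 st.py 428 143 75
python3 - <<'E'
from h import *
A,_=snap('side','s7')
o=np.array(env.get_obs()['ee_pos']); print(px('side',[o-[0,0,73],[428,143,3]]))
r=lambda im,x,y,w,h,f:cv2.resize(im[y:y+h,x:x+w,::-1],None,fx=f,fy=f,interpolation=cv2.INTER_CUBIC)
cv2.imwrite('pics/c7.png',np.hstack([r(A,260,130,100,80,4),r(A,300,220,80,64,5)]))
E
```

```text
ft_force: [0.1, 0.7, 0.1]
opening: 0.407
finger_force: 0.0
t 31.83 tcp [428.9 143.   86.8] head -3.22 tiltz [ 0.  0. -1.] F [0.1 0.7 0.1] open 0.407 ff 0.0 q6 0.32
tool shift /20mm [-0.   -0.05  0.59]
[[338.10559681 253.37372794]
 [338.25895671 256.65489893]]
```

View pics/c7.png

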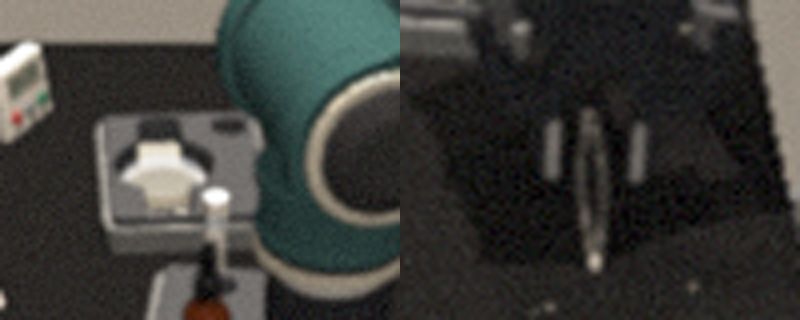

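The dish lies in the recess (crop (165,185)), and the fingers are centred on the forceps (crop x 595). I lower and close.

```bash
python3 -m handwheel '[{"xyz":[0,-0.03,0.15],"delta_rot":[0,0,0],"gripper":-0.2},{"xyz":[0,0,0.15],"delta_rot":[0,0,0],"gripper":-0.2},{"xyz":[0,0,0.15],"delta_rot":[0,0,0],"gripper":-0.2},{"xyz":[0,0,0.1],"delta_rot":[0,0,0],"gripper":-0.2},{"xyz":[0,0,0.07],"delta_rot":[0,0,0],"gripper":-0.2},{"xyz":[0,0,0],"delta_rot":[0,0,0],"gripper":-0.2},{"xyz":[0,0,0],"delta_rot":[0,0,0],"gripper":-0.3},{"xyz":[0,0,0],"delta_rot":[0,0,0],"gripper":-0.4}]' |grep -E 'ft_|open|fing'
python3 -m handwheel '[{"xyz":[0,0,0],"delta_rot":[0,0,0],"gripper":-0.5},{"xyz":[0,0,0],"delta_rot":[0,0,0],"gripper":-0.6},{"xyz":[0,0,0],"delta_rot":[0,0,0],"gripper":-0.7},{"xyz":[0,0,0],"delta_rot":[0,0,0],"gripper":-1},{"xyz":[0,0,0],"delta_rot":[0,0,0],"gripper":-1},{"xyz":[0,0,0],"delta_rot":[0,0,0],"gripper":-1},{"xyz":[0,0,0],"delta_rot":[0,0,0],"gripper":-1},{"xyz":[0,0,0],"delta_rot":[0,0,0],"gripper":-1}]' |grep -E 'ft_|open|fing'
python3 st.py 428 143 75
```

```text
ft_force: [0.5, -0.1, 0.5]
opening: 0.295
finger_force: 0.0
ft_force: [-2.5, 0.2, 5.8]
opening: 0.122
finger_force: 58.9
t 33.22 tcp [428.3 143.1  74.4] head -3.21 tiltz [ 0.  0. -1.] F [-2.5  0.2  5.8] open 0.122 ff 58.9 q6 0.32
tool shift /20mm [-0.   -0.01 -0.03]
```

```bash
python3 -m handwheel '[{"xyz":[0,0,-0.3],"delta_rot":[0,0,0],"gripper":-1},{"xyz":[0,0,-0.7],"delta_rot":[0,0,0],"gripper":-1},{"xyz":[0,0,-1],"delta_rot":[0,0,0],"gripper":-1},{"xyz":[0,0,-1],"delta_rot":[0,0,0],"gripper":-1},{"xyz":[0,0,-1],"delta_rot":[0,0,0],"gripper":-1},{"xyz":[0,0,-1],"delta_rot":[0,0,0],"gripper":-1},{"xyz":[0,0,-1],"delta_rot":[0,0,0],"gripper":-1},{"xyz":[0,0,-0.6],"delta_rot":[0,0,0],"gripper":-1}]' |grep -E 'ft_|open|fing'
python3 -m handwheel '[{"xyz":[-0.5,0.2,0],"delta_rot":[0,0,0],"gripper":-1},{"xyz":[-0.8,0.2,0],"delta_rot":[0,0,-0.0275],"gripper":-1},{"xyz":[-0.9,0.2,0],"delta_rot":[0,0,-0.0275],"gripper":-1},{"xyz":[-1,0.2,0],"delta_rot":[0,0,0],"gripper":-1},{"xyz":[-1,0.2,0],"delta_rot":[0,0,0],"gripper":-1},{"xyz":[-1,0.2,0],"delta_rot":[0,0,0],"gripper":-1},{"xyz":[-1,0.2,0],"delta_rot":[0,0,0],"gripper":-1},{"xyz":[-1,0.2,0],"delta_rot":[0,0,0],"gripper":-1}]' |grep -E 'ft_|open|fing'
python3 -m handwheel '[{"xyz":[-1,0.2,0],"delta_rot":[0,0,0],"gripper":-1},{"xyz":[-1,0.2,0],"delta_rot":[0,0,0],"gripper":-1},{"xyz":[-1,0.2,0],"delta_rot":[0,0,0],"gripper":-1},{"xyz":[-1,0.2,0],"delta_rot":[0,0,0],"gripper":-1},{"xyz":[-1,0.2,0],"delta_rot":[0,0,0],"gripper":-1},{"xyz":[-1,0.2,0],"delta_rot":[0,0,0],"gripper":-1},{"xyz":[-1,0.2,0],"delta_rot":[0,0,0],"gripper":-1},{"xyz":[-1,0.2,0],"delta_rot":[0,0,0],"gripper":-1}]' |grep -E 'ft_|open|fing'
python3 st.py 521.6 -241.4 200
```

```text
ft_force: [-0.4, 0.2, 0.1]
opening: 0.12
finger_force: 58.6
ft_force: [-0.0, 1.0, 0.0]
opening: 0.116
finger_force: 58.6
ft_force: [0.1, -0.6, -0.3]
opening: 0.119
finger_force: 58.6
t 35.22 tcp [ 504.3 -159.8  204.8] head 3.08 tiltz [-0.001  0.    -1.   ] F [ 0.1 -0.6 -0.3] open 0.119 ff 58.6 q6 -0.41
tool shift /20mm [-4.12  0.65  0.24]
```

```bash
python3 -m handwheel '[{"xyz":[-0.9,0.1,0],"delta_rot":[0,0,0],"gripper":-1},{"xyz":[-0.9,0.1,0],"delta_rot":[0,0,0],"gripper":-1},{"xyz":[-0.8,0.1,0],"delta_rot":[0,0,0],"gripper":-1},{"xyz":[-0.6,0.1,0],"delta_rot":[0,0,0],"gripper":-1},{"xyz":[-0.4,0.1,0.2],"delta_rot":[0,0,0],"gripper":-1},{"xyz":[-0.3,0.1,0.4],"delta_rot":[0,0,0],"gripper":-1},{"xyz":[-0.2,0.05,0.6],"delta_rot":[0,0,0],"gripper":-1},{"xyz":[0,0,0.8],"delta_rot":[0,0,0],"gripper":-1}]' |grep -E 'ft_|open|fing'
python3 -m handwheel '[{"xyz":[0,0,0.8],"delta_rot":[0,0,0],"gripper":-1},{"xyz":[0,0,0.7],"delta_rot":[0,0,0],"gripper":-1},{"xyz":[0,0,0.5],"delta_rot":[0,0,0],"gripper":-1},{"xyz":[0,0,0.3],"delta_rot":[0,0,0],"gripper":-1},{"xyz":[0,0,0],"delta_rot":[0,0,0],"gripper":-1},{"xyz":[0,0,0],"delta_rot":[0,0,0],"gripper":-1},{"xyz":[0,0,0],"delta_rot":[0,0,0],"gripper":-1},{"xyz":[0,0,0],"delta_rot":[0,0,0],"gripper":-1}]' |grep -E 'ft_|open|fing'
python3 st.py 521.6 -241.4 95.4
python3 - <<'E'
from h import *
A,_=snap('side','s8')
o=np.array(env.get_obs()['ee_pos']); print(px('side',[o-[0,0,73],[521.6,-241.4,21]]))
r=lambda im,x,y,w,h,f:cv2.resize(im[y:y+h,x:x+w,::-1],None,fx=f,fy=f,interpolation=cv2.INTER_CUBIC)
cv2.imwrite('pics/c8.png',r(A,265,120,90,80,7))
E
```

```text
ft_force: [0.7, 0.5, 0.1]
opening: 0.124
finger_force: 58.6
ft_force: [-0.2, 0.1, -0.8]
opening: 0.122
finger_force: 58.7
t 36.55 tcp [ 522.4 -239.5  121. ] head 3.1 tiltz [ 0.001 -0.001 -1.   ] F [-0.2  0.1 -0.8] open 0.122 ff 58.7 q6 -0.53
tool shift /20mm [-0.09 -0.04  1.28]
[[300.43976521 165.7682746 ]
 [300.60062039 172.75396652]]
```

View pics/c8.png

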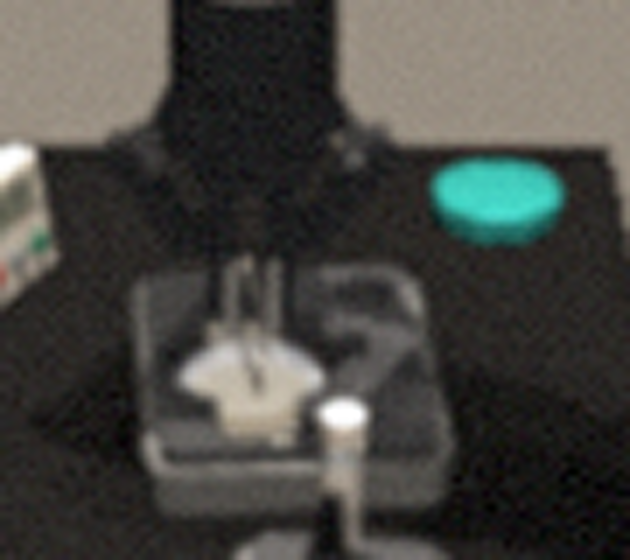

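The forceps hang over the dish along the channel (crop (255,320)-(260,385)). I lower them.

```bash
python3 -m handwheel '[{"xyz":[-0.08,-0.04,0.2],"delta_rot":[0,0,0],"gripper":-1},{"xyz":[0,0,0.3],"delta_rot":[0,0,0],"gripper":-1},{"xyz":[0,0,0.3],"delta_rot":[0,0,0],"gripper":-1},{"xyz":[0,0,0.2],"delta_rot":[0,0,0],"gripper":-1},{"xyz":[0,0,0.12],"delta_rot":[0,0,0],"gripper":-1},{"xyz":[0,0,0.06],"delta_rot":[0,0,0],"gripper":-1},{"xyz":[0,0,0.04],"delta_rot":[0,0,0],"gripper":-1},{"xyz":[0,0,0],"delta_rot":[0,0,0],"gripper":-1}]' |grep -E 'ft_|open|fing'
python3 -m handwheel '[{"xyz":[0,0,0.03],"delta_rot":[0,0,0],"gripper":-1},{"xyz":[0,0,0.03],"delta_rot":[0,0,0],"gripper":-1},{"xyz":[0,0,0],"delta_rot":[0,0,0],"gripper":-1},{"xyz":[0,0,0],"delta_rot":[0,0,0],"gripper":-1},{"xyz":[0,0,0],"delta_rot":[0,0,0],"gripper":-1},{"xyz":[0,0,0],"delta_rot":[0,0,0],"gripper":-1},{"xyz":[0,0,0],"delta_rot":[0,0,0],"gripper":-1},{"xyz":[0,0,0],"delta_rot":[0,0,0],"gripper":-1}]' |grep -E 'ft_|open|fing'
python3 st.py 521.6 -241.4 95.4
```

```text
ft_force: [-0.3, -0.4, -0.3]
opening: 0.122
finger_force: 58.7
ft_force: [-4.1, 1.6, 8.6]
opening: 0.118
finger_force: 59.7
t 37.93 tcp [ 521.5 -241.1   95.4] head 3.09 tiltz [ 0.001 -0.    -1.   ] F [-4.1  1.6  8.6] open 0.118 ff 59.7 q6 -0.53
tool shift /20mm [-0.01  0.01 -0.  ]
```

```bash
python3 -m handwheel '[{"xyz":[0,0,0],"delta_rot":[0,0,0],"gripper":-0.6},{"xyz":[0,0,0],"delta_rot":[0,0,0],"gripper":-0.5},{"xyz":[0,0,0],"delta_rot":[0,0,0],"gripper":-0.3},{"xyz":[0,0,0],"delta_rot":[0,0,0],"gripper":-0.3},{"xyz":[0,0,-0.2],"delta_rot":[0,0,0],"gripper":-0.3},{"xyz":[0,0,-0.5],"delta_rot":[0,0,0],"gripper":-0.3},{"xyz":[0,0,-0.9],"delta_rot":[0,0,0],"gripper":-0.3},{"xyz":[0,0,-1],"delta_rot":[0,0,0],"gripper":0}]' |grep -E 'ft_|open|fing'
python3 -m handwheel '[{"xyz":[0,0,-1],"delta_rot":[0,0,0],"gripper":0.1},{"xyz":[0,0,-1],"delta_rot":[0,0,0],"gripper":0.1},{"xyz":[0,0,-1],"delta_rot":[0,0,0.0265],"gripper":0.1},{"xyz":[0.5,0,-1],"delta_rot":[0,0,0],"gripper":0.1},{"xyz":[1,0.1,0],"delta_rot":[0,0,0],"gripper":0.1},{"xyz":[1,0.1,0],"delta_rot":[0,0,0],"gripper":0.1},{"xyz":[1,0.1,0],"delta_rot":[0,0,0],"gripper":0.1},{"xyz":[1,0.1,0],"delta_rot":[0,0,0],"gripper":0.1}]' |grep -E 'ft_|open|fing'
python3 -m handwheel '[{"xyz":[1,0.1,0],"delta_rot":[0,0,0],"gripper":0.1},{"xyz":[1,0.1,0],"delta_rot":[0,0,0],"gripper":0.1},{"xyz":[1,0.1,0],"delta_rot":[0,0,0],"gripper":0.1},{"xyz":[1,0.1,0],"delta_rot":[0,0,0],"gripper":0.1},{"xyz":[1,0.1,0],"delta_rot":[0,0,0],"gripper":0.1},{"xyz":[1,0.1,0],"delta_rot":[0,0,0],"gripper":0.1},{"xyz":[1,0.1,0],"delta_rot":[0,0,0],"gripper":0.1},{"xyz":[1,0.1,0],"delta_rot":[0,0,0],"gripper":0.1}]' |grep -E 'ft_|open|fing'
python3 -m handwheel '[{"xyz":[1,0.1,0],"delta_rot":[0,0,0],"gripper":0.1},{"xyz":[1,0.1,0],"delta_rot":[0,0,0],"gripper":0.1},{"xyz":[1,0.1,0],"delta_rot":[0,0,0],"gripper":0.1},{"xyz":[1,0.1,0],"delta_rot":[0,0,0],"gripper":0.1},{"xyz":[1,0.1,0],"delta_rot":[0,0,0],"gripper":0.1},{"xyz":[1,0.1,0],"delta_rot":[0,0,0],"gripper":0.1},{"xyz":[1,0.1,0],"delta_rot":[0,0,0],"gripper":0.1},{"xyz":[1,0.1,0],"delta_rot":[0,0,0],"gripper":0.1}]' |grep -E 'ft_|open|fing'
python3 st.py 587.9 296.5 210
python3 - <<'E'
from h import *
A,_=snap('side','s9')
r=lambda im,x,y,w,h,f:cv2.resize(im[y:y+h,x:x+w,::-1],None,fx=f,fy=f,interpolation=cv2.INTER_CUBIC)
cv2.imwrite('pics/c9.png',np.hstack([r(A,265,130,90,120,4.4),r(A,210,225,90,120,4.4)]))
E
```

```text
ft_force: [0.5, 0.8, -0.8]
opening: 0.48
finger_force: 0.0
ft_force: [0.3, 0.7, -0.1]
opening: 0.55
finger_force: 0.0
ft_force: [0.7, -0.6, -0.2]
opening: 0.551
finger_force: 0.0
ft_force: [-0.2, 0.1, 0.1]
opening: 0.549
finger_force: 0.0
t 40.6 tcp [560.9 170.  227.6] head 0.06 tiltz [ 0.001  0.    -1.   ] F [-0.2  0.1  0.1] open 0.549 ff 0.0 q6 0.25
tool shift /20mm [6.32 1.36 0.88]
```

View pics/c9.png

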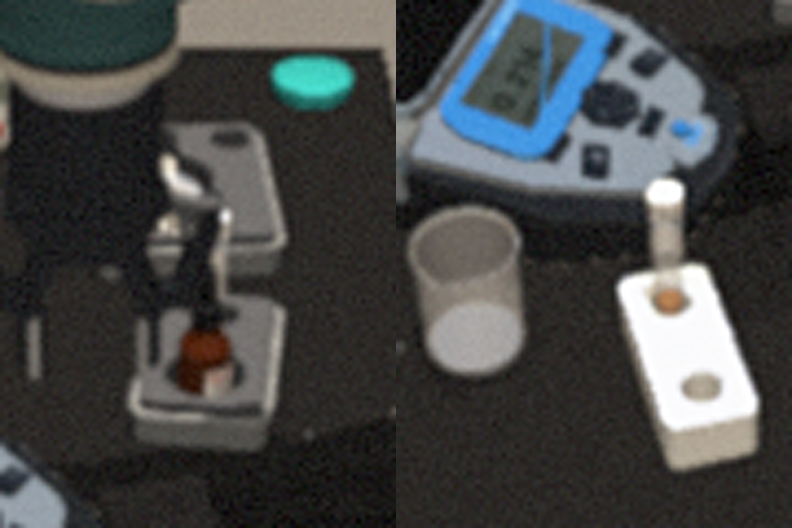

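Vial B is still upright in the stand (crop cap (664,190)). I move above it and then down.

```bash
python3 -m handwheel '[{"xyz":[1,0.2,0],"delta_rot":[0,0,0],"gripper":0.1},{"xyz":[1,0.2,0],"delta_rot":[0,0,0],"gripper":0.1},{"xyz":[1,0.2,0],"delta_rot":[0,0,0],"gripper":0.1},{"xyz":[1,0.2,0],"delta_rot":[0,0,0],"gripper":0.1},{"xyz":[0.9,0.2,0],"delta_rot":[0,0,0],"gripper":0.1},{"xyz":[0.6,0.1,0.2],"delta_rot":[0,0,0],"gripper":0.1},{"xyz":[0.3,0,0.3],"delta_rot":[0,0,0],"gripper":0.1},{"xyz":[0.1,0,0.3],"delta_rot":[0,0,0],"gripper":0.1}]' |grep -E 'ft_|open|fing'
python3 st.py 587.9 296.5 152
```

```text
ft_force: [0.2, 0.4, 0.6]
opening: 0.549
finger_force: 0.0
t 41.32 tcp [582.7 287.7 209.9] head 0.1 tiltz [-0. -0. -1.] F [0.2 0.4 0.6] open 0.549 ff 0.0 q6 0.42
tool shift /20mm [0.44 0.26 2.89]
```

```bash
python3 -m handwheel '[{"xyz":[0.4,0.2,0],"delta_rot":[0,0,0],"gripper":0.1},{"xyz":[0,0.04,0.3],"delta_rot":[0,0,0],"gripper":0.1},{"xyz":[0,0,0.6],"delta_rot":[0,0,0],"gripper":0.1},{"xyz":[0,0,0.7],"delta_rot":[0,0,0],"gripper":0.1},{"xyz":[0,0,0.6],"delta_rot":[0,0,0],"gripper":0.1},{"xyz":[0,0,0.4],"delta_rot":[0,0,0],"gripper":0.1},{"xyz":[0,0,0.2],"delta_rot":[0,0,0],"gripper":0.1},{"xyz":[0,0,0],"delta_rot":[0,0,0],"gripper":0.1}]' |grep -E 'ft_|open'
python3 -m handwheel '[{"xyz":[0,0,0],"delta_rot":[0,0,0],"gripper":-0.3},{"xyz":[0,0,0],"delta_rot":[0,0,0],"gripper":-0.4},{"xyz":[0,0,0],"delta_rot":[0,0,0],"gripper":-0.5},{"xyz":[0,0,0],"delta_rot":[0,0,0],"gripper":-1},{"xyz":[0,0,0],"delta_rot":[0,0,0],"gripper":-1},{"xyz":[0,0,0],"delta_rot":[0,0,0],"gripper":-1},{"xyz":[0,0,0],"delta_rot":[0,0,0],"gripper":-1},{"xyz":[0,0,0],"delta_rot":[0,0,0],"gripper":-1}]' |grep -E 'ft_|open'
python3 st.py 467.1 -302.7 280
```

```text
ft_force: [-0.2, -0.3, -0.4]
opening: 0.55
ft_force: [-0.1, 0.3, 5.8]
opening: 0.164
t 42.65 tcp [587.8 295.1 155.3] head 0.06 tiltz [ 0.001  0.    -1.   ] F [-0.1  0.3  5.8] open 0.164 ff 58.6 q6 0.43
tool shift /20mm [-29.88  -6.06  -6.26]
```

```bash
python3 -m handwheel '[{"xyz":[0,0,-0.3],"delta_rot":[0,0,0],"gripper":-1},{"xyz":[0,0,-0.6],"delta_rot":[0,0,0],"gripper":-1},{"xyz":[0,0,-0.9],"delta_rot":[0,0,0],"gripper":-1},{"xyz":[0,0,-1],"delta_rot":[0,0,0],"gripper":-1},{"xyz":[-0.2,-0.1,-1],"delta_rot":[0,0,0],"gripper":-1},{"xyz":[-0.4,-0.2,-1],"delta_rot":[0,0,0],"gripper":-1},{"xyz":[-0.7,-0.2,-1],"delta_rot":[0,0,0],"gripper":-1},{"xyz":[-0.9,-0.2,-0.5],"delta_rot":[0,0,0],"gripper":-1}]' |grep -E 'ft_|open'
python3 -m handwheel '[{"xyz":[-1,-0.2,0],"delta_rot":[0,0,0],"gripper":-1},{"xyz":[-1,-0.2,0],"delta_rot":[0,0,0],"gripper":-1},{"xyz":[-1,-0.2,0],"delta_rot":[0,0,0],"gripper":-1},{"xyz":[-1,-0.2,0],"delta_rot":[0,0,0],"gripper":-1},{"xyz":[-1,-0.2,0],"delta_rot":[0,0,0],"gripper":-1},{"xyz":[-1,-0.2,0],"delta_rot":[0,0,0],"gripper":-1},{"xyz":[-1,-0.2,0],"delta_rot":[0,0,0],"gripper":-1},{"xyz":[-1,-0.2,0],"delta_rot":[0,0,0],"gripper":-1}]' |grep -E 'ft_|open'
python3 -m handwheel '[{"xyz":[-1,-0.2,0],"delta_rot":[0,0,0],"gripper":-1},{"xyz":[-1,-0.2,0],"delta_rot":[0,0,0],"gripper":-1},{"xyz":[-1,-0.2,0],"delta_rot":[0,0,0],"gripper":-1},{"xyz":[-1,-0.2,0],"delta_rot":[0,0,0],"gripper":-1},{"xyz":[-1,-0.2,0],"delta_rot":[0,0,0],"gripper":-1},{"xyz":[-1,-0.2,0],"delta_rot":[0,0,0],"gripper":-1},{"xyz":[-1,-0.2,0],"delta_rot":[0,0,0],"gripper":-1},{"xyz":[-1,-0.2,0],"delta_rot":[0,0,0],"gripper":-1}]' |grep -E 'ft_|open'
python3 -m handwheel '[{"xyz":[-1,-0.2,0],"delta_rot":[0,0,0],"gripper":-1},{"xyz":[-1,-0.2,0],"delta_rot":[0,0,0],"gripper":-1},{"xyz":[-1,-0.2,0],"delta_rot":[0,0,0],"gripper":-1},{"xyz":[-1,-0.2,0],"delta_rot":[0,0,0],"gripper":-1},{"xyz":[-1,-0.2,0],"delta_rot":[0,0,0],"gripper":-1},{"xyz":[-1,-0.2,0],"delta_rot":[0,0,0],"gripper":-1},{"xyz":[-1,-0.2,0],"delta_rot":[0,0,0],"gripper":-1},{"xyz":[-1,-0.2,0],"delta_rot":[0,0,0],"gripper":-1}]' |grep -E 'ft_|open'
python3 st.py 467.1 -302.7 280
```

```text
ft_force: [1.0, -0.2, -0.1]
opening: 0.164
ft_force: [0.3, -0.6, 0.1]
opening: 0.159
ft_force: [0.4, -0.6, 0.8]
opening: 0.162
ft_force: [-0.1, 0.7, -1.6]
opening: 0.162
t 45.32 tcp [ 477.7 -230.   281.6] head 0.06 tiltz [ 0.001 -0.    -1.   ] F [-0.1  0.7 -1.6] open 0.162 ff 58.5 q6 -0.5
tool shift /20mm [-3.63 -0.53  0.08]
```

```bash
python3 -m handwheel '[{"xyz":[-0.9,-0.15,0],"delta_rot":[0,0,0],"gripper":-1},{"xyz":[-0.8,-0.1,0],"delta_rot":[0,0,0],"gripper":-1},{"xyz":[-0.6,-0.1,0],"delta_rot":[0,0,0],"gripper":-1},{"xyz":[-0.3,0,0.2],"delta_rot":[0,0,0],"gripper":-1},{"xyz":[-0.1,0,0.4],"delta_rot":[0,0,0],"gripper":-1},{"xyz":[0,0,0.7],"delta_rot":[0,0,0],"gripper":-1},{"xyz":[0,0,0.8],"delta_rot":[0,0,0],"gripper":-1},{"xyz":[0,0,0.8],"delta_rot":[0,0,0],"gripper":-1}]' |grep -E 'ft_|open'
python3 st.py 467.1 -302.7 195
python3 - <<'E'
from h import *
A,_=snap('side','s10')
o=np.array(env.get_obs()['ee_pos']); print(px('side',[o-[0,0,149.3],[467.1,-302.7,30],[467.1,-302.7,6]]))
r=lambda im,x,y,w,h,f:cv2.resize(im[y:y+h,x:x+w,::-1],None,fx=f,fy=f,interpolation=cv2.INTER_CUBIC)
cv2.imwrite('pics/c10.png',r(A,265,110,90,90,6.5))
E
```

```text
ft_force: [-0.3, -0.7, -0.7]
opening: 0.159
t 45.98 tcp [ 471.1 -282.2  220.6] head 0.09 tiltz [-0.001  0.001 -1.   ] F [-0.3 -0.7 -0.7] open 0.159 ff 58.5 q6 -0.59
tool shift /20mm [-1.03 -0.2   1.28]
[[316.47640305 153.93285356]
 [316.96576601 160.96359451]
 [316.78484946 167.24239066]]
```

View pics/c10.png

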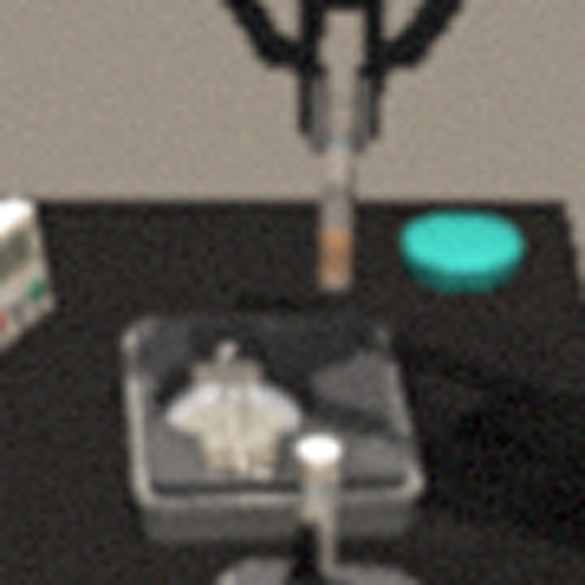

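The vial hangs upright (crop (335,285)) and the forceps lie on the dish (crop (232,400)). I go over the well and down.

```bash
python3 -m handwheel '[{"xyz":[-0.6,-0.1,0],"delta_rot":[0,0,0],"gripper":-1},{"xyz":[-0.3,-0.1,0.2],"delta_rot":[0,0,0],"gripper":-1},{"xyz":[-0.1,0,0.4],"delta_rot":[0,0,0],"gripper":-1},{"xyz":[0,0,0.4],"delta_rot":[0,0,0],"gripper":-1},{"xyz":[0,0,0.3],"delta_rot":[0,0,0],"gripper":-1},{"xyz":[0,0,0],"delta_rot":[0,0,0],"gripper":-1},{"xyz":[0,0,0],"delta_rot":[0,0,0],"gripper":-1},{"xyz":[0,0,0],"delta_rot":[0,0,0],"gripper":-1}]' |grep -E 'ft_|open'
python3 st.py 467.1 -302.7 155.3
```

```text
ft_force: [-1.1, -0.8, -0.7]
opening: 0.16
t 46.7 tcp [ 467.3 -303.   196.8] head 0.07 tiltz [ 0. -0. -1.] F [-1.1 -0.8 -0.7] open 0.16 ff 58.5 q6 -0.62
tool shift /20mm [ 0.01 -0.01  2.08]
```

```bash
python3 -m handwheel '[{"xyz":[0,0,0.3],"delta_rot":[0,0,0],"gripper":-1},{"xyz":[0,0,0.4],"delta_rot":[0,0,0],"gripper":-1},{"xyz":[0,0,0.4],"delta_rot":[0,0,0],"gripper":-1},{"xyz":[0,0,0.3],"delta_rot":[0,0,0],"gripper":-1},{"xyz":[0,0,0.3],"delta_rot":[0,0,0],"gripper":-1},{"xyz":[0,0,0.2],"delta_rot":[0,0,0],"gripper":-1},{"xyz":[0,0,0],"delta_rot":[0,0,0],"gripper":-1},{"xyz":[0,0,0],"delta_rot":[0,0,0],"gripper":-1}]' |grep -E 'ft_|open'
python3 -m handwheel '[{"xyz":[0,0,0.08],"delta_rot":[0,0,0],"gripper":-1},{"xyz":[0,0,0.06],"delta_rot":[0,0,0],"gripper":-1},{"xyz":[0,0,0.05],"delta_rot":[0,0,0],"gripper":-1},{"xyz":[0,0,0.03],"delta_rot":[0,0,0],"gripper":-1},{"xyz":[0,0,0],"delta_rot":[0,0,0],"gripper":-1},{"xyz":[0,0,0],"delta_rot":[0,0,0],"gripper":-1},{"xyz":[0,0,0],"delta_rot":[0,0,0],"gripper":-1},{"xyz":[0,0,0],"delta_rot":[0,0,0],"gripper":-1}]' |grep -E 'ft_|open'
python3 st.py 467.1 -302.7 155.3
```

```text
ft_force: [0.2, -0.3, -0.4]
opening: 0.162
ft_force: [-1.4, 0.2, 8.2]
opening: 0.156
t 48.03 tcp [ 467.5 -303.4  155.3] head 0.06 tiltz [ 0.001 -0.001 -1.   ] F [-1.4  0.2  8.2] open 0.156 ff 59.2 q6 -0.62
tool shift /20mm [ 0.03 -0.02 -0.  ]
```

Seated at the expected height (155.3). I release, lift, and back away so both cameras can see.

```bash
python3 -m handwheel '[{"xyz":[0,0,0],"delta_rot":[0,0,0],"gripper":0},{"xyz":[0,0,0],"delta_rot":[0,0,0],"gripper":0.1},{"xyz":[0,0,0],"delta_rot":[0,0,0],"gripper":0.1},{"xyz":[0,0,0],"delta_rot":[0,0,0],"gripper":0.1},{"xyz":[0,0,-0.4],"delta_rot":[0,0,0],"gripper":0.1},{"xyz":[0,0,-0.7],"delta_rot":[0,0,0],"gripper":0.1},{"xyz":[0,0,-1],"delta_rot":[0,0,0],"gripper":0.1},{"xyz":[0,0,-1],"delta_rot":[0,0,0],"gripper":0.1}]' |grep -E 'ft_|open'
python3 -m handwheel '[{"xyz":[0,0,-1],"delta_rot":[0,0,0],"gripper":0.1},{"xyz":[0,0,-1],"delta_rot":[0,0,0],"gripper":0.1},{"xyz":[0,0,-1],"delta_rot":[0,0,0],"gripper":0.1},{"xyz":[1,0,-0.3],"delta_rot":[0,0,0],"gripper":0.1},{"xyz":[1,0,0],"delta_rot":[0,0,0],"gripper":0.1},{"xyz":[1,0,0],"delta_rot":[0,0,0],"gripper":0.1},{"xyz":[1,0,0],"delta_rot":[0,0,0],"gripper":0.1},{"xyz":[1,0,0],"delta_rot":[0,0,0],"gripper":0.1}]' |grep -E 'ft_|open'
python3 -m handwheel '[{"xyz":[1,0,0],"delta_rot":[0,0,0],"gripper":0.1},{"xyz":[1,0,0],"delta_rot":[0,0,0],"gripper":0.1},{"xyz":[1,0,0],"delta_rot":[0,0,0],"gripper":0.1},{"xyz":[1,0,0],"delta_rot":[0,0,0],"gripper":0.1},{"xyz":[1,0,0],"delta_rot":[0,0,0],"gripper":0.1},{"xyz":[1,0,0],"delta_rot":[0,0,0],"gripper":0.1},{"xyz":[1,0,0],"delta_rot":[0,0,0],"gripper":0.1},{"xyz":[1,0,0],"delta_rot":[0,0,0],"gripper":0.1}]' >/dev/null
python3 -m handwheel '[{"xyz":[1,0,0],"delta_rot":[0,0,0],"gripper":0.1},{"xyz":[1,0,0],"delta_rot":[0,0,0],"gripper":0.1},{"xyz":[1,0,0],"delta_rot":[0,0,0],"gripper":0.1},{"xyz":[1,0,0],"delta_rot":[0,0,0],"gripper":0.1},{"xyz":[1,0,0],"delta_rot":[0,0,0],"gripper":0.1},{"xyz":[1,0,0],"delta_rot":[0,0,0],"gripper":0.1},{"xyz":[1,0,0],"delta_rot":[0,0,0],"gripper":0.1},{"xyz":[1,0,0],"delta_rot":[0,0,0],"gripper":0.1}]' >/dev/null
python3 -m handwheel '[{"xyz":[1,0,0],"delta_rot":[0,0,0],"gripper":0.1},{"xyz":[1,0,0],"delta_rot":[0,0,0],"gripper":0.1},{"xyz":[1,0,0],"delta_rot":[0,0,0],"gripper":0.1},{"xyz":[1,0,0],"delta_rot":[0,0,0],"gripper":0.1},{"xyz":[0.5,0,0],"delta_rot":[0,0,0],"gripper":0.1},{"xyz":[0,0,0],"delta_rot":[0,0,0],"gripper":0.1},{"xyz":[0,0,0],"delta_rot":[0,0,0],"gripper":0.1},{"xyz":[0,0,0],"delta_rot":[0,0,0],"gripper":0.1}]' >/dev/null
python3 st.py
python3 - <<'E'
from h import *
A,d1=snap('side','s11');B,d2=snap('top','t11')
for n,X in(('side',[[467.1,-302.7,106],[485.2,-68,106],[493.5,-2.5,112],[521.6,-241.4,21]]),('top',[[467.1,-302.7,106],[485.2,-68,106],[493.5,-2.5,112],[521.6,-241.4,21]])): print(n,px(n,X).round(1).tolist())
r=lambda im,x,y,w,h,f:cv2.resize(im[y:y+h,x:x+w,::-1],None,fx=f,fy=f,interpolation=cv2.INTER_CUBIC)
cv2.imwrite('pics/c11.png',np.hstack([r(A,265,125,76,110,5),r(B,264,165,132,184,3)[:550]]) if 0 else np.vstack([r(A,265,130,130,65,6),r(B,260,195,130,50,6)])[:600])
E
```

```text
ft_force: [0.4, 0.2, 0.1]
opening: 0.55
ft_force: [-0.4, 0.1, 0.3]
opening: 0.55
t 51.37 tcp [466.7 206.2 282.5] head 0.04 tiltz [ 0. -0. -1.] F [ 0.3  0.  -0.1] open 0.553 ff 0.0 q6 0.37
side [[317.5, 140.4], [314.2, 178.4], [311.9, 189.3], [300.6, 172.8]]
top [[378.2, 232.5], [299.9, 225.3], [278.1, 221.9], [352.6, 218.9]]
```

View pics/c11.png

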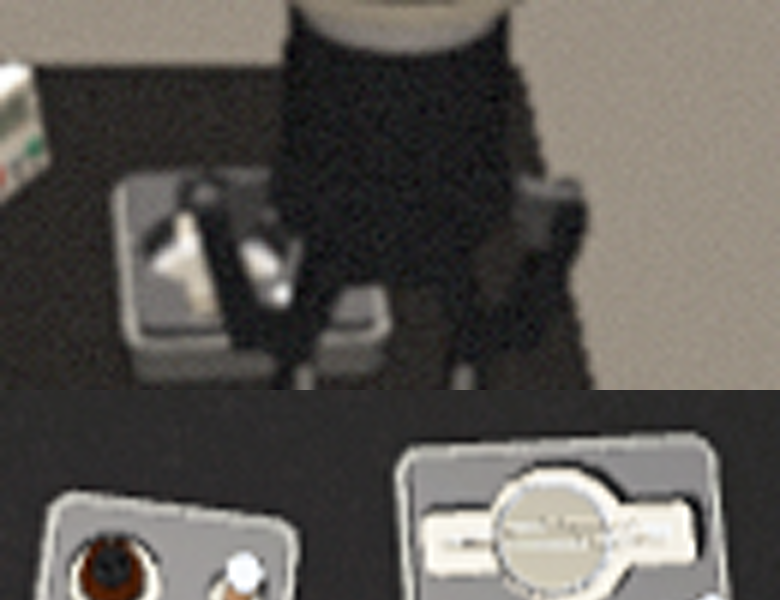

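The top view shows the dish at (352,219.7) against (352.6,218.9) expected, with the forceps centred on it. Bottle and indicator vial are in place. I check the last vial and the bystanders in one more crop.

```bash
python3 - <<'E'
from h import *
a=cv2.imread('pics/t11.png')
r=lambda im,x,y,w,h,f:cv2.resize(im[y:y+h,x:x+w],None,fx=f,fy=f,interpolation=cv2.INTER_CUBIC)
cv2.imwrite('pics/c12.png',np.hstack([r(a,330,170,80,80,7)]))
T0=cv2.imread('pics/top0.png').astype(int)
for n,(x,y,w,h) in dict(timer=(375,168,32,28),beaker=(172,150,28,28)).items(): print(n,np.abs(T0-a)[y:y+h,x:x+w].mean())
E
```

```text
timer 2.1692708333333335
beaker 6.745748299319728
```

View pics/c12.png

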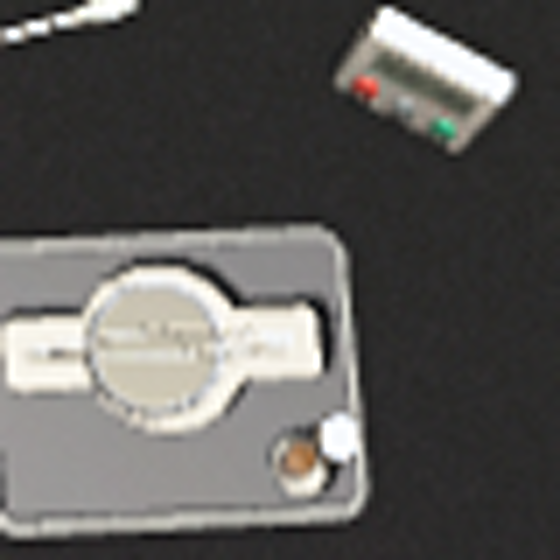

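The plating vial stands in its well (base (298,460), cap at pixel (378.3,232.4) against (378.2,232.5) expected). The dish and forceps are in place, the timer is unmoved, and the arm touches nothing. I hand in.

```bash
python3 -c "
from station import env
print(env.job_done())"
```

```text
the job is handed in; nothing more can be done
None
```

Both kits are made up and handed in at about 51.5 s of the 128 s allowed; the last pictures show all five parts in place and the timer unmoved. The beaker showed standing in its place before the last vial was fetched, but I did not view it again after that.

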